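# Locate a tub under the filling spout with stop flag and handwheel

### The job

Get the filling station ready: first flip the steel stop flag fully down across the lane, then stand the open oblong tub upright in the lane, lengthwise between the guide rails and between the push plate and the flag, and let go of it. Then wind the handwheel clockwise until the sprung push plate has slid the tub up against the flag and holds it snugly there, the plate visibly pressed back on its springs but not all the way to the head block behind it. Do not knock the spout, do not crush the tub, and leave the other tubs and the spatula where they are.

Things in the scene. Friction and masses are not known exactly. Their poses are not given: they have to be found in the camera images.
- lane (a point): Middle of the loading place on the station's bed (20 mm above the bench, 120 mm wide). Station axes: z up, x across the lane away from the robot, y along it; push plate towards +y, flag towards -y. Rails 10 mm wide, 15 mm high above the bed at x = -42 and 42 mm (74 clear), y = -200 to 115. With the tub's centre at y = 0, 35 mm is free to the fully retracted plate. Station yaw within 0.2 rad.
- tub_center (a point): Centre of the open oblong tub, white plastic, 62 mm (its x) by 120 mm (its y) by 85 mm high, 4 mm walls, 0.13 to 0.25 kg, standing upright on the bench; this point is 42.5 mm above its underside, z up. Grip it across its 62 mm width. Either way round will do in the lane.
- flag (a joint): Stop flag's hinge, rad: 0 = fully down, level across the lane; grows as it is raised (up to 1.65; 1.57 = upright). The hinge is stiff: the flag stays where it is left; 1 to 4 N at its pad moves it.
- flag_pivot (a point): The flag's hinge, on the robot's side of the lane, 70 mm above the bench; axes as lane, hinge axis along y. The flag is a steel arm 112 mm long from the hinge, pointing away from the robot when down, 40 mm high, 12 mm thick; when down its tub-side face stands at y = -180 mm of lane and it lies 50 to 90 mm above the bench.
- flag_pad (a point): Middle of the outer face of the push pad on the flag's back edge: a steel tab 44 mm along the arm, 46 mm wide, 8 mm thick. It faces the robot when the flag is up, upwards when down. It is 88 mm along the arm from the hinge, 28 mm off the arm's centre line, 17 mm from it towards -y. Its z is the pad's outward normal, x points along the arm to the tip.
- wheel_axis (a point): Point on the handwheel's axis level with the crank handle's middle, 45 mm out from the wheel's plane. z is the axis, pointing out of the wheel to the handle side; it leans 35 degrees from vertical towards the robot's side (-x of lane). The black rim is 126 mm over all, 14 mm thick. The handle stands 50 mm from the axis, parallel to it.
- handle_mid (a point): Middle of the crank handle, black, 24 mm thick, 64 mm long (32 mm either way), standing out of the wheel parallel to its axis and free to spin about itself, so it can be gripped and carried round without turning the tool. Its z points outwards like the wheel's axis.
- wheel (a joint): Handwheel's angle, rad: 0 = push plate fully back; grows clockwise (seen from the handle side); about 0.15 N m of friction holds it where it is left, also against the plate's springs. It drives the carriage 9.5 mm per rad (60 mm per turn) towards the flag.
- carriage (a joint): Travel of the carriage (head block and steel rod), m: 0 = fully back, grows to 0.2 towards the flag (-y of lane).
- push_plate (a joint): How far the sprung push plate is pressed back towards the head block, m: 0 = free, 0.016 = against the block; 500 N/m.
- plate_face (a point): Middle of the push plate's face that meets the tub, 55 mm above the bench; white plate 60 mm square. At carriage 0 it stands at y = 95 mm of lane. The head block behind it is 62 mm high.
- spout_mouth (a point): Centre of the mouth of the steel filling spout, 220 mm above the bench, over the lane at y = -105 mm of lane. The nozzle is 44 mm thick for its lowest 45 mm; its pipe (32 mm thick) goes up to 370 mm, then away from the robot 150 mm and down to the bench on the lane's far side.
- round_center (a point): Centre of a round lidded tub, 90 mm across and 76 mm high, point at half height. Leave it alone.
- square_center (a point): Centre of a square lidded tub, 82 by 82 by 58 mm, point at half height. Leave it alone.
- spatula: A white-handled spatula 240 mm long lying flat on the bench on the robot's side of the station. Leave it alone.
Things that resemble listed ones, but are neither listed nor needed, are in the scene too. What is shaped like the part that bears tub_center but orange is not meant.

How it is judged:
On the way, in this order (a step that is already met when the one before it is completed fails the run):
1. the stop flag is fully down across the lane (value of joint flag below 0.08 rad), for 0.2 s.
2. the tub stands upright in the lane between push plate and flag, let go, the flag still down (x of tub_center in the frame of lane between -0.014 and 0.014 m and z of tub_center in the frame of lane between 0.034 and 0.052 m and angle between tub_center's own z axis and vertical below 0.1 rad and angle between the y axis of tub_center and the y axis of lane, either way round below 0.2 rad and value of joint flag below 0.08 rad and y of tub_center in the frame of lane between -0.13 and 0.04 m and contact force between the fingers and tub below 0.3 N), for 0.2 s.
3. the push plate holds the tub against the flag (x of tub_center in the frame of lane between -0.014 and 0.014 m and z of tub_center in the frame of lane between 0.034 and 0.052 m and angle between tub_center's own z axis and vertical below 0.1 rad and angle between the y axis of tub_center and the y axis of lane, either way round below 0.2 rad and value of joint flag below 0.08 rad and contact force between push_plate and tub above 0.8 N and contact force between flag and tub above 0.5 N and value of joint push_plate between 0.002 and 0.0145 m), for 0.2 s.
At the end, for the whole second after the job is handed in: The flag is down (within 0.08 rad), the tub stands upright (within 0.1 rad) and at rest on the bed between the rails (within 14 mm of the centre line, 0.2 rad of the lane's direction), touching the flag (over 0.5 N) and the push plate (over 0.8 N), and the plate is pressed back 2 to 14.5 mm (all of step 3 and linear speed of tub below 0.01 m/s).
It fails at once if the tub is crushed (over 35 N from the push plate) (contact force between push_plate and tub above 35 N).
It fails at once if the robot knocks the spout (over 5 N) (contact force between any of the arm, the fingers and spout above 5 N).
It fails at once if the tub strikes the spout (contact force between tub and spout above 5 N).
It fails at once if another tub or the spatula is moved more than 30 mm, or a tub is tipped (distance of any of round_center, square_center, spatula from where it was at the start of the episode above 0.03 m or angle between any of round_center, square_center's own z axis and vertical above 0.35 rad).
It also fails if it takes over 72 s, if anything falls off the work surface, if the arm or the gripper's body presses on something with over 40 N, if the wrist force passes 120 N, or if a joint passes its speed limit or range.

### The arm

A 6-joint arm with a two-finger parallel gripper is mounted at the origin on the work surface. World frame = base frame: x ahead of the robot, y to its left, z up, the work surface at z = 0. Lengths are in m, angles in rad, forces in N, time in s.
With the tool pointing down it reaches from about 0.35 to 0.85 m from the base axis. Payload 8.1 kg.
Tool frame: the origin (TCP) lies on the centre line of the jaws, within the pads' length; the fingertips stand robot.tip_reach ahead of it and the grasp point (between the pads) lies 5 mm behind it (robot.tip_reach is the distance from the TCP to the fingertips, in m); z points along the fingers, y is the direction in which the jaws open and shut (so a half turn about z gives the same grasp; the last joint's range is limited). The gripper opens to 93 mm and grips with 3 to 60 N. Pads are 15 mm wide; open, the fingers measure 128 mm over their backs; the gripper's body (75 mm by 188 mm) begins 65 mm behind the grasp point.
Start: joints at [1.146, 0.13, 1.488, -0, 1.523, -0.085], TCP at [0.2, 0.566, 0.233] pointing down, gripper open.
Joint ranges: [-2.96, 2.96], [-0.89, 2.26], [0.02, 2.5], [-1.34, 4.48], [0, 2.73], [-2.66, 2.66]. Speed limits (rad/s): [2.39, 2.39, 2.79, 3.14, 3.14, 3.14].

### API

Orientations are given as a rotation vector (axis times angle).
In Python, from plant import sensors, read_camera, robot gives the robot as it stands.
- The arm moves only by the tool play_rows, never from a script. Its argument "series" is a list that holds one entry, the list of rows, each a list of 5 numbers: the closure, from -1 (fully open) to 1 (shut), then the shift along the world's x, y, z in m, then the turn about the world's z in rad. A call has 1 to 8 rows; each row is the pose to reach, as a shift and turn from the pose commanded when the call began; what a row does not reach only later rows make up. A row lasts 1/10 s, in which the tool goes at most 50 mm and 8.59 degrees, less where a joint would pass 70% of its speed; a pose out of reach is approached as far as the arm can. A call with a gripper value outside its range is refused whole. The fingers move at their own pace and stop on an object; "force" is the grip in N (left out, the last holds). Time passes only in rows, so rows that repeat a pose let the fingers close. It gives the time, the measured TCP pose, the force and the opening at its end, in the units of the state.
- sensors.read_state(): the state, without advancing time (a new reading comes with each control period).
- read_camera(name): name is "scene" or "side" or "wrist"; returns a dict with "color" (480x640x3 uint8, red, green, blue), "range_z" (480x640 float32, m along the optical axis (not along the pixel's ray), 0 where there is no reading), "intrinsics" (3x3 intrinsics, pixels), "D" ([k1, k2, p1, p2, k3] as OpenCV has them; the pictures are not rectified), "rvec" (rotation vector, rad) and "tvec" (3), from world to camera coordinates, as OpenCV has them. Camera axes: x right, y down, z forward; pixel columns grow to the right and rows downward; lengths in m; the calibration is good to about 2 mm. A picture is of the moment at which its call begins.
- robot.close_job(): hands the job in, once; it reports no verdict.
The state is a dict: "t": time; "q": joint angles; "dq": joint speeds; "joint_torque": joint torques, N m; "tool_pos": TCP position; "orientation": TCP orientation; "force": force on the tool from outside, world axes, zero at the start; "wrist_torque": the same for the moment, N m; "opening": finger opening in m.
Only numpy, scipy, OpenCV 4.12 (cv2) and the standard library are available. Lean on these libraries where they do the work, as an engineer would, in place of code of your own. Each camera call takes 0.05 s, during which the arm holds its last target.

## Working session

There is one attempt and no reset: what is moved stays moved. The work goes in short steps, Python scripts to look and compute and a tool call to move; the robot and the scene stay as the last step left them, time stands still between calls to the robot, and variables do not carry over. Pictures are saved under pics/ and viewed, and the job is handed in when it is done.

Besides the shell and the picture viewer there is one more tool, called after "Emit:" as name(argument=value, ...) on one line, values as JSON. play_rows: Moves the arm, as the interface text tells. Its arguments: {"type":"object","properties":{"series":{"type":"array","items":{"type":"array","items":{"type":"array","items":{"type":"number"}}}},"force":{"type":"number"}},"required":["series"]}

```bash
mkdir -p pics; ls
cat > h.py <<'E'
import numpy as np, cv2
from plant import sensors, read_camera, robot
def cam(n):
    c=read_camera(n); c['R']=cv2.Rodrigues(np.array(c['rvec'],float))[0]; c['t']=np.array(c['tvec'],float).ravel(); return c
def save(c,f): cv2.imwrite('pics/'+f,cv2.cvtColor(c['color'],cv2.COLOR_RGB2BGR))
def ray(c,u,v):
    p=cv2.undistortPoints(np.array([[[u,v]]],float),np.array(c['intrinsics']),np.array(c['D'],float))[0,0]
    d=c['R'].T@np.array([p[0],p[1],1]); o=-c['R'].T@c['t']; return o,d
def onplane(c,u,v,z):
    o,d=ray(c,u,v); return o+d*(z-o[2])/d[2]
def pt(c,u,v):
    z=c['range_z'][int(round(v)),int(round(u))]; o,d=ray(c,u,v); return o+d*z
def cloud(c):
    h,w=c['range_z'].shape
    uu,vv=np.meshgrid(np.arange(w),np.arange(h))
    p=cv2.undistortPoints(np.stack([uu,vv],-1).reshape(-1,1,2).astype(float),np.array(c['intrinsics']),np.array(c['D'],float)).reshape(h,w,2)
    X=np.concatenate([p,np.ones((h,w,1))],-1)*c['range_z'][...,None]
    W=(X-c['t'])@c['R']; W[c['range_z']==0]=np.nan; return W
def proj(c,P):
    return cv2.projectPoints(np.array(P,float).reshape(-1,3),c['R'],c['t'],np.array(c['intrinsics']),np.array(c['D'],float))[0].reshape(-1,2)
E
python3 - <<'E'
from h import *
for n in ["scene","side","wrist"]:
    c=cam(n); save(c,n+'0.png'); print(n,-c['R'].T@c['t'], c['R'][2])
print(sensors.read_state()); print(robot.tip_reach)
E
```

```text
pics
scene [ 1.22094333 -0.29186399  1.42173351] [-0.4979374   0.13496361 -0.85664647]
side [ 0.00848608 -1.11950947  0.98300834] [ 0.31926468  0.73846957 -0.59391309]
wrist [0.12471145 0.59286389 0.38315764] [ 0.271731   -0.09643619 -0.95752928]
{'t': 0.15, 'q': array([ 1.14557955e+00,  1.30985852e-01,  1.48900350e+00, -9.50021306e-06,
        1.52298562e+00, -8.53910654e-02]), 'dq': array([ 0.00040625, -0.00043834, -0.00308849, -0.00183052, -0.00146304,
       -0.00021354]), 'joint_torque': array([ 8.03764433e-04, -5.60468996e+01, -4.92340207e+01,  7.68915843e-02,
        3.04375053e-02, -1.05117592e-04]), 'tool_pos': array([0.19980416, 0.56532775, 0.23184357]), 'orientation': array([-5.31173885e-01, -3.09601658e+00,  2.10449706e-03]), 'force': array([-0.63499689, -0.87856867,  0.12596353]), 'wrist_torque': array([-0.00270952,  0.01879015,  0.00514447]), 'opening': 0.09330463150913142}
0.014
```

View pics/scene0.png

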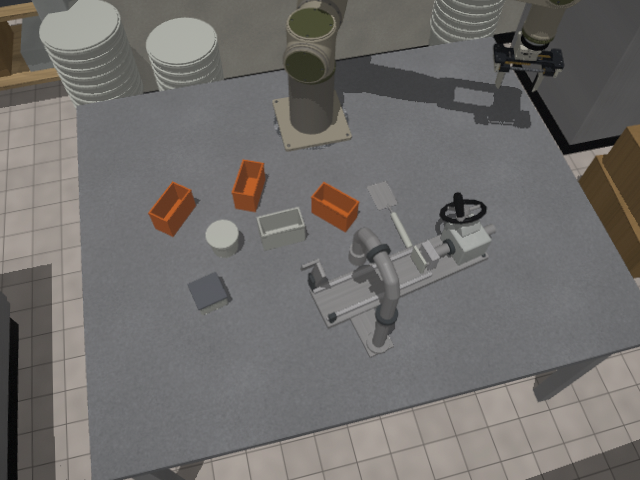

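View pics/side0.png

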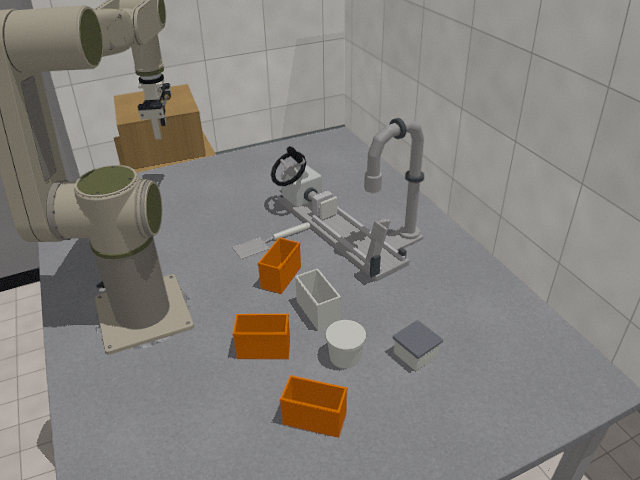

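View pics/wrist0.png

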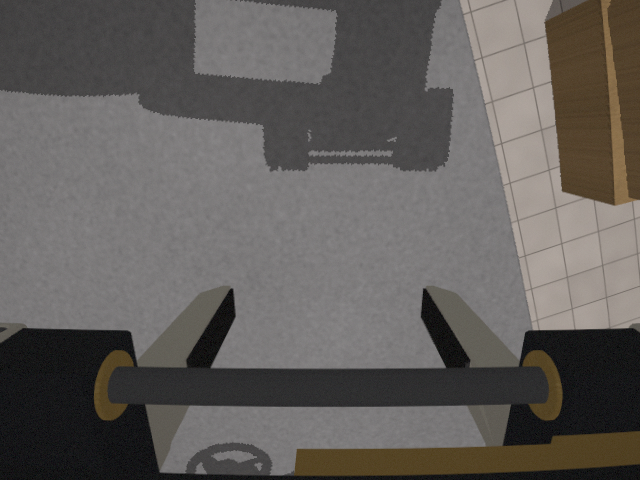

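Could be mistaken for the tub (scene px): white open oblong (282,228); orange ones (172,209), (249,185), (335,207); round lidded (222,237); square lidded (208,290). Choice: the white open one at (282,228). Next is a close crop, plus measurements.

Run:
```python
from h import *
c=cam('scene'); s=cam('side')
np.savez('sc.npz',**c); np.savez('sd.npz',**s)
im=cv2.cvtColor(c['color'],cv2.COLOR_RGB2BGR)
a=cv2.resize(im[180:350,245:515],None,fx=2.9,fy=2.9,interpolation=cv2.INTER_CUBIC); cv2.imwrite('pics/crop_sc.png',a)
im=cv2.cvtColor(s['color'],cv2.COLOR_RGB2BGR)
a=cv2.resize(im[110:340,225:455],None,fx=2.6,fy=2.6,interpolation=cv2.INTER_CUBIC); cv2.imwrite('pics/crop_sd.png',a)
W=cloud(c)
for n,(u,v) in dict(bedNearFlag=(327,322),bedfar=(487,262),tub=(282,235),wheelrim=(463,212),handle=(459,198),flag=(317,268),plate=(425,255)).items(): print(n,W[v,u])
```

```text
bedNearFlag [ 0.69643322 -0.1243095   0.02203152]
bedfar [0.62315179 0.3600924  0.00141616]
tub [ 0.43729594 -0.18639884  0.06300189]
wheelrim [0.55104961 0.27054473 0.18666479]
handle [0.52900386 0.25942267 0.22325227]
flag [ 0.61219646 -0.13154206  0.17391154]
plate [0.59153217 0.17362237 0.06847629]
```

View pics/crop_sc.png

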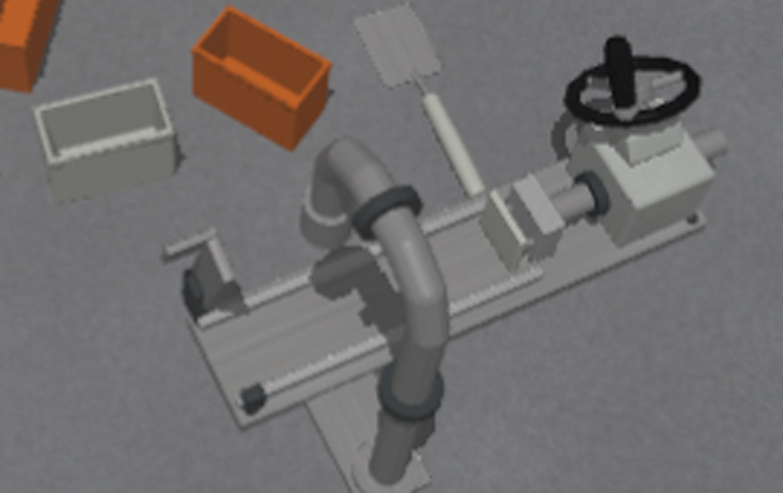

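View pics/crop_sd.png

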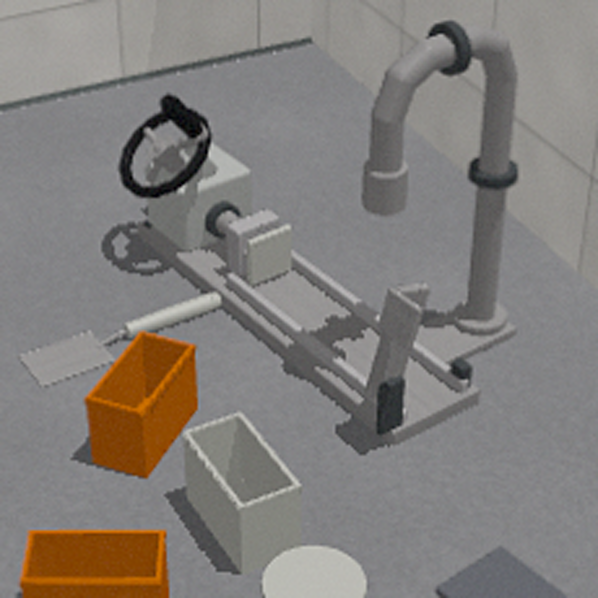

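Run:
```python
from h import *
P=[];C=[]
for f in ('sc.npz','sd.npz'):
    c=dict(np.load(f)); W=cloud(c).reshape(-1,3); P.append(W);C.append(c['color'].reshape(-1,3))
P=np.concatenate(P);C=np.concatenate(C)
m=(P[:,0]>.3)&(P[:,0]<.8)&(P[:,1]>-.35)&(P[:,1]<.45)&(P[:,2]>.012)&(P[:,2]<.5)
P=P[m];C=C[m]
# view: rows = x downward, cols = y ; 1mm px
im=np.zeros((500,800,3),np.uint8)
o=np.argsort(P[:,2]);P=P[o];C=C[o]
hs=cv2.applyColorMap(np.clip(P[:,2]/0.25*255,0,255).astype(np.uint8).reshape(-1,1),cv2.COLORMAP_JET)[:,0]
r=((P[:,0]-.3)*1000).astype(int);q=((P[:,1]+.35)*1000).astype(int)
for dr in(0,1):
  for dq in (0,1): im[np.clip(r+dr,0,499),np.clip(q+dq,0,799)]=hs
cv2.imwrite('pics/top.png',im)
```

```text
(no output)
```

View pics/top.png

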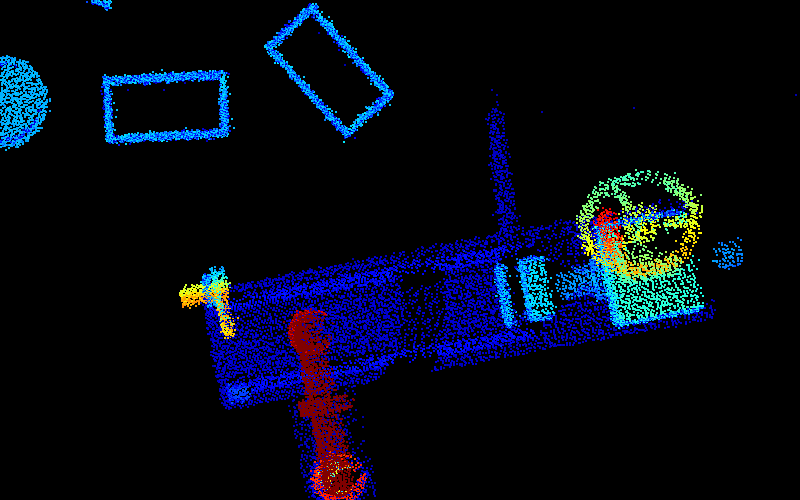

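Run:
```python
from h import *
P=[]
for f in ('sc.npz','sd.npz'):
    c=dict(np.load(f)); W=cloud(c); P.append(W.reshape(-1,3))
    b=W.reshape(-1,3); g=b[(np.abs(b[:,0]-.5)<.1)&(np.abs(b[:,1]+.35)<.05)]; print(f,'bench z',np.nanmedian(g[:,2]))
for k,A in enumerate(P+[np.concatenate(P)]):
    A=A[np.isfinite(A[:,0])]
    # initial
    def st(A,o,psi):
        d=A[:,:2]-o; return np.c_[d@[np.cos(psi),np.sin(psi)], d@[-np.sin(psi),np.cos(psi)],A[:,2]]
    psi=.18;o=np.array([.607,.075])
    for it in range(6):
        S=st(A,o,psi)
        m1=(S[:,2]>.031)&(S[:,2]<.039)&(abs(S[:,0]+42)>0)&(S[:,1]>-.17)&(S[:,1]<.1)
        L=S[m1&(abs(S[:,0]+.042)<.009)];R=S[m1&(abs(S[:,0]-.042)<.009)]
        def fit(Q):
            return np.polyfit(Q[:,1],Q[:,0],1)
        a,b=fit(L),fit(R)
        sl=(a[0]*len(L)+b[0]*len(R))/(len(L)+len(R)); psi-=sl; off=(a[1]+b[1])/2
        o=o+off*np.array([np.cos(psi),np.sin(psi)])
    print(k,'psi',psi,'o',o,'gap',b[1]-a[1],len(L),len(R),a[0],b[0])
    S=st(A,o,psi)
    pl=S[(abs(S[:,0])<.03)&(S[:,2]>.072)&(S[:,2]<.09)&(S[:,1]>.05)&(S[:,1]<.16)]
    print(' high pts y hist',np.histogram(pl[:,1],bins=np.arange(.08,.16,.005)))
    pf=S[(abs(S[:,0])<.025)&(S[:,2]>.03)&(S[:,2]<.075)&(S[:,1]>.06)&(S[:,1]<.105)]
    print(' plate face y',np.median(pf[:,1]),len(pf), np.percentile(pf[:,1],[5,25,75]))
    rl=S[(abs(S[:,0]+.042)<.004)&(S[:,2]>.032)&(S[:,2]<.038)];print(' rail y range',np.percentile(rl[:,1],[1,99]))
    bd=S[(abs(S[:,0])<.055)&(S[:,2]>.014)&(S[:,2]<.026)&(S[:,1]<-.1)]; print(' bed ymin',np.percentile(bd[:,1],[.5,2]))
    wt=A[(abs(A[:,0]-.405)<.05)&(abs(A[:,1]+.185)<.08)&(A[:,2]>.075)&(A[:,2]<.095)]
    print(' tub', cv2.minAreaRect(wt[:,:2].astype(np.float32)*1000),np.median(wt[:,2]))
```

```text
sc.npz bench z 0.001962319164078576
sd.npz bench z 0.0015747929413524745
0 psi 0.18641637266083205 o [0.61039366 0.07563472] gap 0.08387749747858264 214 237 0.00023305364438871786 -0.00021043662407033115
 high pts y hist (array([29,  3,  0, 10, 55, 38, 36, 32, 30,  7,  1,  0,  1,  1,  1]), array([0.08 , 0.085, 0.09 , 0.095, 0.1  , 0.105, 0.11 , 0.115, 0.12 ,
       0.125, 0.13 , 0.135, 0.14 , 0.145, 0.15 , 0.155]))
 plate face y 0.07817940362567743 204 [0.07531151 0.07659279 0.10054086]
 rail y range [-0.21046609  0.18360934]
 bed ymin [-0.21742349 -0.21573337]
 tub ((405.12554931640625, -185.1203155517578), (71.18648529052734, 121.88308715820312), 3.4857888221740723) 0.08257886508777586
1 psi 0.18566953308767775 o [0.60809905 0.07520493] gap 0.08403471594074091 208 165 0.0005910723829439983 -0.0007451094282813301
 high pts y hist (array([34,  7,  0,  5, 48, 33, 19, 17, 25,  3,  0,  0,  0,  0,  0]), array([0.08 , 0.085, 0.09 , 0.095, 0.1  , 0.105, 0.11 , 0.115, 0.12 ,
       0.125, 0.13 , 0.135, 0.14 , 0.145, 0.15 , 0.155]))
 plate face y 0.0802215966733798 196 [0.07515303 0.07804493
[... 157 characters left out ...]
 128.79946899414062), 3.074037790298462) 0.0823780014109175
2 psi 0.1881399463456819 o [0.60928474 0.07543108] gap 0.08417186685305102 423 402 -0.00012192468444235333 0.00012829388430348298
 high pts y hist (array([ 63,  10,   0,  16, 100,  72,  53,  49,  53,  10,   1,   0,   1,
         1,   1]), array([0.08 , 0.085, 0.09 , 0.095, 0.1  , 0.105, 0.11 , 0.115, 0.12 ,
       0.125, 0.13 , 0.135, 0.14 , 0.145, 0.15 , 0.155]))
 plate face y 0.079567872559761 394 [0.07524547 0.07708144 0.09907213]
 rail y range [-0.21053568  0.19028912]
 bed ymin [-0.21800431 -0.21638498]
 tub ((404.9669189453125, -182.515869140625), (71.18648529052734, 128.74366760253906), 3.4857888221740723) 0.08248164073780512
```

Run:
```python
from h import *
psi=.186;o=np.array([.6092,.0754])
P=[];C=[]
for f in ('sc.npz','sd.npz'):
    c=dict(np.load(f)); P.append(cloud(c).reshape(-1,3));C.append(c['color'].reshape(-1,3).astype(int))
A=np.concatenate(P);C=np.concatenate(C);k=np.isfinite(A[:,0]);A=A[k];C=C[k]
d=A[:,:2]-o; S=np.c_[d@[np.cos(psi),np.sin(psi)], d@[-np.sin(psi),np.cos(psi)],A[:,2]]
def rng(m,n): print(n,m.sum(),'p1',np.percentile(S[m],1,axis=0).round(4),'p50',np.median(S[m],axis=0).round(4),'p99',np.percentile(S[m],99,axis=0).round(4))
for x in(-.042,.042):
    m=(abs(S[:,0]-x)<.004)&(S[:,2]>.033)&(S[:,2]<.038)&(abs(S[:,1])<.3); print(x,np.sort(S[m,1])[:6].round(4),np.sort(S[m&(S[:,1]<.2),1])[-8:].round(4))
fl=(S[:,1]<-.15)&(S[:,1]>-.26)&(abs(S[:,0])<.09)&(S[:,2]>.05)&(S[:,2]<.25); rng(fl,'flag')
body=fl&(S[:,2]>.06)&(S[:,1]>-.2)
for z in np.arange(.06,.2,.01):
    m=fl&(abs(S[:,2]-z)<.005)
    if m.sum()>5: rng(m,'z%.3f'%z)
pl=(abs(S[:,0])<.03)&(S[:,2]>.05)&(S[:,2]<.1)&(S[:,1]>.06)&(S[:,1]<.15)
print(np.histogram(S[pl,1],np.arange(.07,.13,.002)))
m=(S[:,1]>.1)&(S[:,1]<.35)&(abs(S[:,0])<.15)&(S[:,2]>.1)&(S[:,2]<.3)&(C.max(1)<50); rng(m,'wheelblack')
Q=S[m]
# rim plane fit
n=np.array([-np.sin(np.radians(35)),0,np.cos(np.radians(35))])
h=Q@n; print(np.histogram(h,30))
np.save('Q.npy',Q)
```

```text
-0.042 [-0.2115 -0.2108 -0.2106 -0.2096 -0.2091 -0.2075] [0.1047 0.1797 0.181  0.1835 0.1838 0.1867 0.1877 0.1898]
0.042 [-0.2123 -0.2101 -0.209  -0.2089 -0.208  -0.2077] [0.0946 0.0977 0.0992 0.0998 0.1011 0.1027 0.1839 0.1859]
flag 1088 p1 [-0.0769 -0.2376  0.0507] p50 [-0.0539 -0.2039  0.1422] p99 [ 0.0466 -0.1909  0.1847]
z0.060 44 p1 [-0.0745 -0.2148  0.0553] p50 [-0.0574 -0.2102  0.0606] p99 [-0.0416 -0.1965  0.0648]
z0.070 64 p1 [-0.0809 -0.2153  0.0652] p50 [-0.0643 -0.2105  0.0709] p99 [-0.0414 -0.1919  0.0749]
z0.080 120 p1 [-0.0795 -0.2144  0.0754] p50 [-0.0596 -0.207   0.0802] p99 [-0.0369 -0.1918  0.0847]
z0.090 60 p1 [-0.0751 -0.2116  0.085 ] p50 [-0.0566 -0.202   0.0892] p99 [-0.0325 -0.1902  0.0946]
z0.100 62 p1 [-0.0741 -0.2055  0.0953] p50 [-0.0548 -0.2021  0.1   ] p99 [-0.0291 -0.1926  0.1048]
z0.110 53 p1 [-0.0711 -0.2051  0.1051] p50 [-0.055  -0.2014  0.1098] p99 [-0.0281 -0.1937  0.1148]
z0.120 41 p1 [-0.0699 -0.2048  0.1159] p50 [-0.0579 -0.2017  0.1199] p99 [-0.0236 -0.1888  0.1248]
z0.130 34 p1 [-0.0644 -0.2046  0.1253] p50 [-0.0547 -0.203   0.1298] p99 [-0.0
[... 987 characters left out ...]
))
wheelblack 968 p1 [-0.0946  0.1668  0.1094] p50 [-0.0422  0.1957  0.1641] p99 [0.0048 0.2833 0.2272]
(array([  2,  14,  73, 120, 232, 162,  28,   4,   8,  14,  11,  16,   8,
        13,  15,  14,  19,  13,  12,  18,  17,  16,  15,   9,  12,  19,
        23,  16,  28,  17]), array([0.13142135, 0.13436972, 0.13731809, 0.14026646, 0.14321483,
       0.14616319, 0.14911156, 0.15205993, 0.1550083 , 0.15795667,
       0.16090504, 0.16385341, 0.16680178, 0.16975015, 0.17269852,
       0.17564689, 0.17859526, 0.18154363, 0.184492  , 0.18744036,
       0.19038873, 0.1933371 , 0.19628547, 0.19923384, 0.20218221,
       0.20513058, 0.20807895, 0.21102732, 0.21397569, 0.21692406,
       0.21987243]))
```

Run:
```python
from h import *
from scipy.optimize import least_squares
Q=np.load('Q.npy'); Q[:,1]+=.011  # true lane frame
a=np.radians(35); n=np.array([-np.sin(a),0,np.cos(a)]); e1=np.array([np.cos(a),0,np.sin(a)])
h=Q@n;u=Q@e1;v=Q[:,1]
m=(h>.137)&(h<.151)
f=lambda p:np.abs(np.hypot(u[m]-p[0],v[m]-p[1])-.056)
r=least_squares(lambda p:np.hypot(u[m]-p[0],v[m]-p[1])-p[2],[np.mean(u[m]),np.mean(v[m]),.056],loss='soft_l1',f_scale=.003); print(r.x,np.std(r.fun))
U,V=r.x[:2]
g=(h>.165); print('handle n',g.sum(),np.percentile(u[g]-U,[2,50,98]),np.percentile(v[g]-V,[2,50,98]),h[g].max())
H0=.143
wa=U*e1+(H0+.045)*n; wa[1]=V; print('wheel_axis lane',wa)
for f in(2,4):
  pass
psi=.186;L=np.array([.6112,.0646])
def w(p): return np.array([L[0]+p[0]*np.cos(psi)-p[1]*np.sin(psi),L[1]+p[0]*np.sin(psi)+p[1]*np.cos(psi),p[2]])
print('world',w(wa))
# circle fit of handle cylinder radius 12
hh=g&(h<.212)
r2=least_squares(lambda p:np.hypot(u[hh]-p[0],v[hh]-p[1])-.012,[np.median(u[hh]),np.median(v[hh])],loss='soft_l1',f_scale=.002); print('handle centre rel',r2.x-[U,V],np.hypot(*(r2.x-[U,V])),np.std(r2.fun))
p=r2.x[0]*e1+(H0+.045)*n;p[1]=r2.x[1];print('handle lane',p,'world',w(p))
```

```text
[0.04624871 0.23669011 0.05603462] 0.0037255482900999293
handle n 295 [0.02600414 0.04058566 0.04957543] [-0.0425196  -0.03415194 -0.02081583] 0.2198724274198781
wheel_axis lane [-0.06994764  0.23669011  0.18052776]
world [0.49868787 0.28427226 0.18052776]
handle centre rel [ 0.0352835  -0.02697159] 0.04441162181498667 0.0026346834516092674
handle lane [-0.04104509  0.20971852  0.20076554] world [0.53207975 0.26311081 0.20076554]
```

```bash
cat >> h.py <<'E'
psi=.186;LN=np.array([.6112,.0646])
def w(x,y,z): return np.array([LN[0]+x*np.cos(psi)-y*np.sin(psi),LN[1]+x*np.sin(psi)+y*np.cos(psi),z])
E
python3 - <<'E'
from h import *
for th in [1.3,1.1,.9,.7,.5,.35,.2,.1,0,-.04]:
    x=-.06+.088*np.cos(th)-.028*np.sin(th)-.0175; z=.07+.088*np.sin(th)+.028*np.cos(th)+.014
    print(th,w(x,-.212,z).round(4))
print(w(-.125,-.212,.178))
E
```

```text
1.3 [ 0.5709 -0.1587  0.1763]
1.1 [ 0.5889 -0.1553  0.1751]
0.9 [ 0.6064 -0.152   0.1703]
0.7 [ 0.6227 -0.149   0.1621]
0.5 [ 0.6369 -0.1463  0.1508]
0.35 [ 0.646  -0.1446  0.1405]
0.2 [ 0.6535 -0.1432  0.1289]
0.1 [ 0.6575 -0.1424  0.1206]
0 [ 0.6607 -0.1418  0.112 ]
-0.04 [ 0.6618 -0.1416  0.1085]
[ 0.52756105 -0.16685956  0.178     ]
```

Emit:
play_rows(series=[[[1,0.02,-0.04,0.03,-0.1],[1,0.04,-0.085,0.05,-0.25],[1,0.06,-0.13,0.06,-0.4],[1,0.08,-0.175,0.06,-0.5],[1,0.1,-0.22,0.06,-0.6],[1,0.12,-0.265,0.06,-0.7],[1,0.14,-0.31,0.06,-0.8],[1,0.16,-0.35,0.06,-0.9]]], force=30)

```text
t: 1.05
tool_pos: [0.3602, 0.2138, 0.2928]
orientation: [1.83, 2.553, 0.001]
force: [-0.3, 0.3, 0.4]
opening: 0.0335
```

Emit:
play_rows(series=[[[1,0.02,-0.045,0,-0.1],[1,0.04,-0.09,0,-0.14],[1,0.06,-0.135,0,-0.14],[1,0.08,-0.18,0,-0.14],[1,0.1,-0.225,0,-0.14],[1,0.12,-0.27,0,-0.14],[1,0.14,-0.315,-0.02,-0.14],[1,0.15,-0.355,-0.05,-0.14]]])

```text
t: 1.85
tool_pos: [0.5111, -0.1389, 0.2464]
orientation: [1.997, 2.419, 0.003]
force: [1.0, 0.1, 0.2]
opening: 0.0002
```

Run:
```python
from h import *
c=cam('side');save(c,'s1.png')
print(sensors.read_state())
```

```text
{'t': 1.9, 'q': array([-0.36891758, -0.06280244,  1.67446414, -0.00306383,  1.53370649,
       -0.55665576]), 'dq': array([ 0.06974352, -0.02381479,  0.06909025,  0.01261856,  0.10054728,
        0.11953478]), 'joint_torque': array([  8.21384668, -64.21576738, -66.01223946,   2.89283775,
         1.82510421,   0.77606343]), 'tool_pos': array([ 0.50856339, -0.14291973,  0.23886247]), 'orientation': array([-2.00162999, -2.41798415,  0.00643582]), 'force': array([-4.80529814, -2.9929742 , -4.82697879]), 'wrist_torque': array([-0.14376756,  0.17138709, -0.00622498]), 'opening': 0.0005443565012625874}
```

View pics/s1.png

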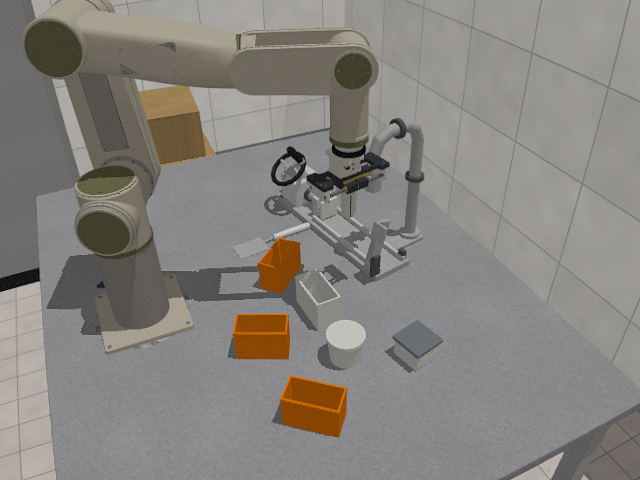

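Emit:
play_rows(series=[[[1,0.01,-0.015,-0.03,0],[1,0.02,-0.026,-0.066,0],[1,0.04,-0.023,-0.066,0],[1,0.055,-0.02,-0.066,0],[1,0.065,-0.018,-0.067,0],[1,0.075,-0.016,-0.068,0],[1,0.085,-0.014,-0.069,0]]])

```text
t: 2.6
tool_pos: [0.5943, -0.1501, 0.176]
orientation: [-1.999, -2.423, 0.001]
force: [-2.7, -1.7, -0.2]
opening: 0.0004
```

Run:
```python
from h import *
c=cam('side');save(c,'s2.png')
cv2.imwrite('pics/s2c.png',cv2.resize(cv2.cvtColor(c['color'],cv2.COLOR_RGB2BGR)[110:300,300:470],None,fx=3,fy=3))
s=sensors.read_state();print(s['tool_pos'],s['force'],s['t'])
```

```text
[ 0.59539819 -0.14964853  0.17579957] [-2.0734077   0.65097515  0.07438798] 2.65
```

View pics/s2c.png

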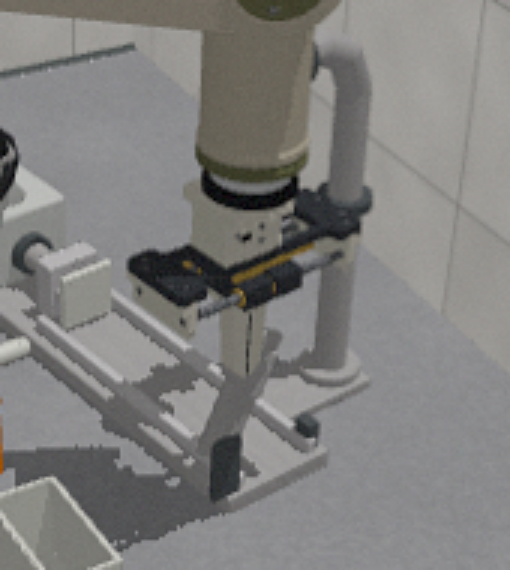

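Emit:
play_rows(series=[[[1,0.012,0.001,-0.004,0],[1,0.028,0.004,-0.012,0],[1,0.042,0.007,-0.023,0],[1,0.051,0.008,-0.034,0],[1,0.058,0.01,-0.045,0],[1,0.062,0.011,-0.053,0],[1,0.064,0.011,-0.06,0]]])

```text
t: 3.35
tool_pos: [0.6586, -0.1388, 0.1156]
orientation: [1.999, 2.423, 0.001]
force: [2.1, 2.1, 2.0]
opening: 0.0008
```

Run:
```python
from h import *
c=cam('side');save(c,'s3.png')
cv2.imwrite('pics/s3c.png',cv2.resize(cv2.cvtColor(c['color'],cv2.COLOR_RGB2BGR)[110:300,300:470],None,fx=3,fy=3))
s=sensors.read_state();print(s['tool_pos'],s['force'],s['t'])
W=cloud(c).reshape(-1,3);d=W[:,:2]-LN;S=np.c_[d@[np.cos(psi),np.sin(psi)], d@[-np.sin(psi),np.cos(psi)],W[:,2]]
m=(S[:,1]>-.24)&(S[:,1]<-.175)&(S[:,0]>-.05)&(S[:,0]<.06)&(S[:,2]>.045)&(S[:,2]<.14)
for y in np.arange(-.03,.06,.01):
    k=m&(abs(S[:,0]-y)<.005);print(round(y,3),k.sum(),np.percentile(S[k,2],[2,98]).round(4) if k.sum() else '')
```

```text
[ 0.65788774 -0.13873896  0.11416439] [ 0.42246202 -0.67022811  1.26229098] 3.4
-0.03 41 [0.0566 0.0932]
-0.02 39 [0.0537 0.0914]
-0.01 87 [0.0544 0.1393]
0.0 80 [0.0566 0.1356]
0.01 95 [0.0558 0.1387]
0.02 54 [0.057  0.1348]
0.03 34 [0.0573 0.1066]
0.04 38 [0.0475 0.1057]
0.05 28 [0.0455 0.1043]
```

View pics/s3c.png

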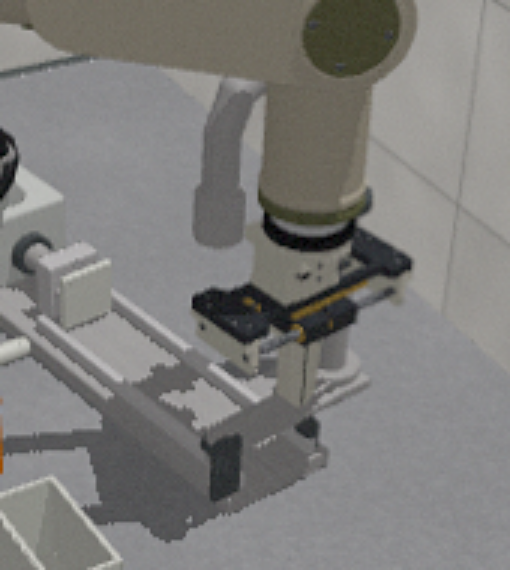

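Emit:
play_rows(series=[[[1,0,0,-0.003,0],[1,0,0,-0.005,0],[1,0,0,-0.007,0],[1,0,0,-0.007,0]]])

```text
t: 3.8
tool_pos: [0.6582, -0.139, 0.1121]
orientation: [1.999, 2.423, 0.001]
force: [-7.1, 4.4, 18.7]
opening: 0.0005
```

Run:
```python
from h import *
for f in ('sc.npz','sd.npz'):
    c=dict(np.load(f)); A=cloud(c).reshape(-1,3)
    t=A[(abs(A[:,0]-.405)<.05)&(abs(A[:,1]+.185)<.08)&(A[:,2]>.078)&(A[:,2]<.09)][:,:2]
    o=np.array([.405,-.184]);ps=.05
    for i in range(8):
        d=t-o;u=d@[np.cos(ps),np.sin(ps)];v=d@[-np.sin(ps),np.cos(ps)]
        a=abs(u+.029)<.006;b=abs(u-.029)<.006; k=abs(v)<.05
        pa=np.polyfit(v[a&k],u[a&k],1);pb=np.polyfit(v[b&k],u[b&k],1)
        e=abs(v+.058)<.006;g=abs(v-.058)<.006;kk=abs(u)<.024
        ps-=(pa[0]+pb[0])/2; o=o+(pa[1]+pb[1])/2*np.array([np.cos(ps),np.sin(ps)])+(np.median(v[e&kk])+np.median(v[g&kk]))/2*np.array([-np.sin(ps),np.cos(ps)])
    print(f,o,ps,pa,pb,np.median(v[e&kk]),np.median(v[g&kk]))
```

```text
sc.npz [ 0.40686829 -0.18525473] 0.04735978099109585 [-0.00318325 -0.02929122] [0.00318325 0.02929122] -0.05801025326863392 0.058010253271472884
sd.npz [ 0.40535226 -0.18431456] 0.057276428846959396 [ 0.00048487 -0.02933345] [-0.00048487  0.02933345] -0.058080360286170696 0.05808036028617068
```

Emit:
play_rows(series=[[[-1,-0.005,-0.005,0.03,0],[-1,-0.02,-0.01,0.07,0],[-1,-0.06,-0.015,0.09,0],[-1,-0.1,-0.02,0.09,-0.05],[-1,-0.14,-0.03,0.09,-0.1],[-1,-0.18,-0.035,0.09,-0.13],[-1,-0.22,-0.04,0.09,-0.13],[-1,-0.24,-0.04,0.09,-0.13]]])

```text
t: 4.6
tool_pos: [0.4148, -0.1793, 0.1982]
orientation: [-2.153, -2.286, 0.002]
force: [0.1, -0.0, -0.2]
opening: 0.0599
```

Emit:
play_rows(series=[[[-1,-0.008,-0.005,0,-0.008],[-1,-0.01,-0.005,0,-0.008],[-1,-0.01,-0.005,0,-0.008]]])

```text
t: 4.9
tool_pos: [0.4084, -0.1843, 0.199]
orientation: [2.162, 2.279, 0.0]
force: [-0.3, -0.2, 0.5]
opening: 0.0841
```

Run:
```python
from h import *
c=cam('side');save(c,'s4.png');d=cam('wrist');save(d,'w4.png');e=cam('scene');save(e,'c4.png')
s=sensors.read_state();print(s['tool_pos'],s['orientation'],s['force'],s['t'],s['opening'])
for q in (c,e):
    W=cloud(q).reshape(-1,3);d=W[:,:2]-LN;S=np.c_[d@[np.cos(psi),np.sin(psi)], d@[-np.sin(psi),np.cos(psi)],W[:,2]]
    m=(S[:,1]>-.194)&(S[:,1]<-.178)&(S[:,0]>-.05)&(S[:,0]<.06)&(S[:,2]>.08)&(S[:,2]<.14)
    for y in np.arange(-.03,.06,.02):
        k=m&(abs(S[:,0]-y)<.01);print(round(y,3),k.sum(),np.percentile(S[k,2],[50,90]).round(4) if k.sum() else '')
```

```text
[ 0.40873254 -0.18400091  0.19885963] [-2.16090708e+00 -2.27982639e+00 -3.10873974e-05] [ 0.56677913 -0.01607797 -0.01848615] 5.05 0.09172565172636041
-0.03 36 [0.0881 0.0915]
-0.01 30 [0.0884 0.0915]
0.01 40 [0.0929 0.0979]
0.03 23 [0.0973 0.0991]
0.05 10 [0.0976 0.0994]
-0.03 36 [0.0887 0.0926]
-0.01 38 [0.0889 0.0914]
0.01 32 [0.0956 0.0994]
0.03 40 [0.0961 0.1007]
0.05 33 [0.0955 0.0993]
```

View pics/s4.png

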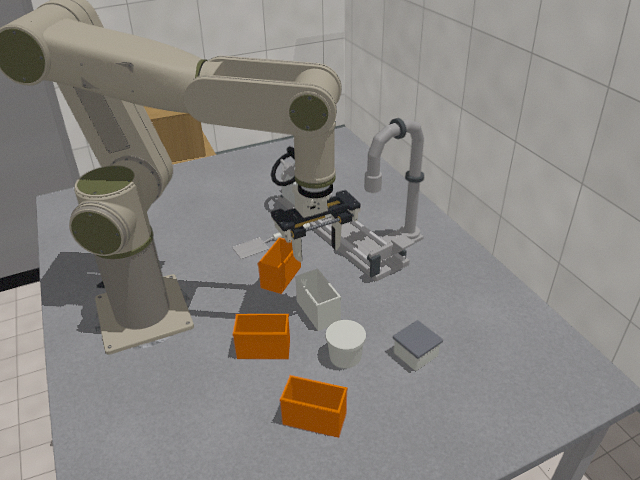

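View pics/w4.png

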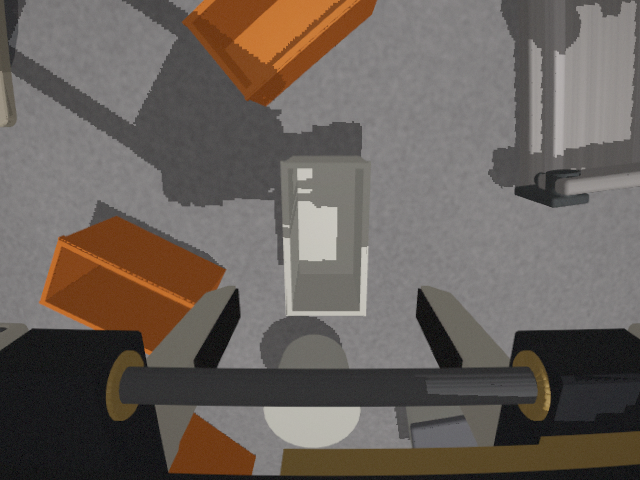

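Emit:
play_rows(series=[[[-1,-0.002,-0.001,-0.04,0],[-1,-0.002,-0.001,-0.08,0],[-1,-0.002,-0.001,-0.12,0],[-1,-0.002,-0.001,-0.137,0],[-1,-0.002,-0.001,-0.137,0],[1,-0.002,-0.001,-0.137,0],[1,-0.002,-0.001,-0.137,0],[1,-0.002,-0.001,-0.137,0]]], force=20)

```text
t: 5.85
tool_pos: [0.4075, -0.1858, 0.0637]
orientation: [2.16, 2.278, 0.001]
force: [0.8, -0.8, -0.3]
opening: 0.0735
```

Emit:
play_rows(series=[[[1,0,0,0,0],[1,0,0,0,0],[1,0,0,0.02,0],[1,0,0,0.05,0]]])

```text
t: 6.25
tool_pos: [0.4044, -0.1841, 0.1106]
orientation: [-2.159, -2.276, 0.002]
force: [0.4, 0.2, -0.9]
opening: 0.0621
```

Run:
```python
from h import *
c=cam('side');save(c,'s5.png');d=cam('wrist');save(d,'w5.png')
s=sensors.read_state();print(s['tool_pos'],s['orientation'],s['force'],s['t'],s['opening'])
for y in (.0,-.005): print(w(0,y,.09))
```

```text
[ 0.40843012 -0.18652113  0.11603848] [2.15741617e+00 2.27483203e+00 2.21117971e-03] [ 0.02313247 -0.41898772 -1.8733431 ] 6.35 0.06197102305954825
[0.6112 0.0646 0.09  ]
[0.61212465 0.05968624 0.09      ]
```

View pics/w5.png

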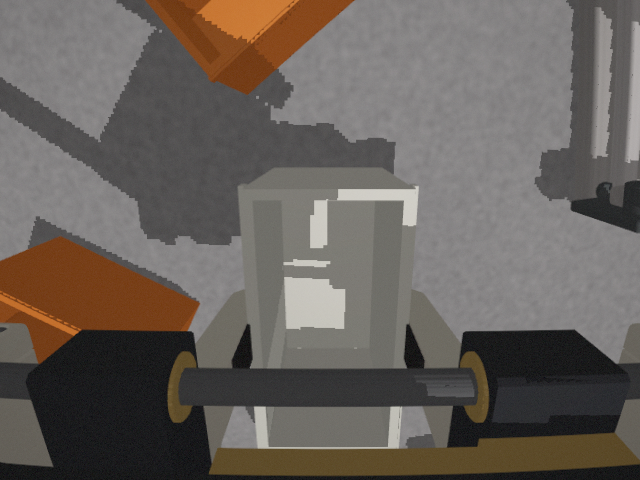

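View pics/s5.png

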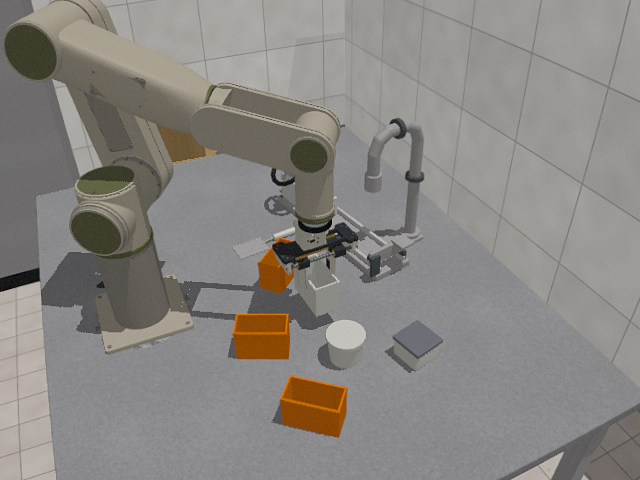

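Emit:
play_rows(series=[[[1,0,0.01,0.04,0],[1,0.01,0.045,0.062,0],[1,0.02,0.09,0.062,0.04],[1,0.035,0.13,0.062,0.08],[1,0.055,0.17,0.062,0.12],[1,0.075,0.21,0.062,0.133],[1,0.1,0.245,0.062,0.133],[1,0.13,0.255,0.062,0.133]]])

```text
t: 7.15
tool_pos: [0.5361, 0.0736, 0.1731]
orientation: [-2.001, -2.42, -0.0]
force: [0.5, -0.4, -1.5]
opening: 0.0621
```

Emit:
play_rows(series=[[[1,0.025,0.001,0,0],[1,0.05,0.001,0,0],[1,0.066,0.001,0,0],[1,0.073,0.001,0,0],[1,0.073,0.001,0,0],[1,0.073,0.001,0,0]]])

```text
t: 7.75
tool_pos: [0.6084, 0.0708, 0.1734]
orientation: [-2.005, -2.417, 0.001]
force: [-0.2, -0.0, -0.6]
opening: 0.0618
```

Run:
```python
from h import *
s=sensors.read_state();print(s['tool_pos'],s['orientation'],s['force'],s['t'],s['opening'])
c=cam('side');save(c,'s6.png');d=cam('scene');save(d,'c6.png');cam('wrist')
s=sensors.read_state();print(s['tool_pos'],s['orientation'])
```

```text
[0.60835684 0.07081046 0.17336659] [-2.00509031e+00 -2.41733396e+00  1.25922022e-03] [-0.18983248 -0.00565329 -0.63711893] 7.75 0.06177025081556858
[0.60850174 0.07086671 0.17404442] [-2.00553011e+00 -2.41801279e+00  7.89324117e-05]
```

View pics/s6.png

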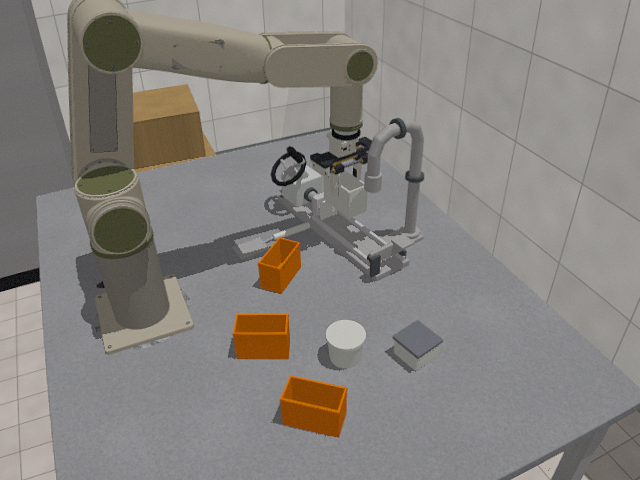

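View pics/c6.png

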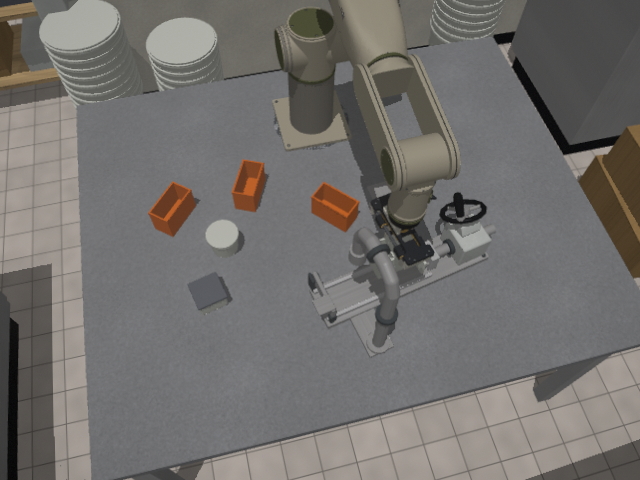

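Run:
```python
from h import *
for n in ('side','scene'):
    c=cam(n); W=cloud(c).reshape(-1,3);C=c['color'].reshape(-1,3);d=W[:,:2]-LN;S=np.c_[d@[np.cos(psi),np.sin(psi)], d@[-np.sin(psi),np.cos(psi)],W[:,2]]
    m=(S[:,1]>-.075)&(S[:,1]<.08)&(abs(S[:,0])<.045)&(S[:,2]>.105)&(S[:,2]<.15)
    print(n,m.sum(),[np.percentile(S[m,i],[1,3,50,97,99]).round(4) for i in range(3)])
    m2=(S[:,1]>-.075)&(S[:,1]<.08)&(abs(S[:,0])<.033)&(S[:,2]>.09)&(S[:,2]<.12); print('bottom',np.percentile(S[m2,2],[1,3,10]).round(4))
    e=m&(S[:,1]<-.045);print('endface',e.sum(),np.polyfit(S[e,0],S[e,1],1), np.percentile(S[e,0],[1,99]))
```

```text
side 531 [array([-0.0359, -0.0353, -0.0308,  0.0272,  0.0289]), array([-0.0537, -0.0528, -0.0281,  0.0641,  0.0668]), array([0.1101, 0.1112, 0.1319, 0.1489, 0.1495])]
bottom [0.1096 0.11   0.1107]
endface 221 [-0.00798567 -0.04946824] [-0.03501901  0.02970294]
scene 212 [array([-0.0323, -0.0315, -0.0056,  0.0294,  0.0298]), array([-0.0537, -0.0533,  0.0034,  0.0623,  0.0664]), array([0.1083, 0.1099, 0.127 , 0.1485, 0.1495])]
bottom [0.108  0.1088 0.1114]
endface 82 [ 0.03197409 -0.05203221] [-0.02688478  0.0296841 ]
```

Emit:
play_rows(series=[[[1,0.002,-0.003,-0.02,0],[1,0.002,-0.0035,-0.045,0],[1,0.002,-0.0035,-0.065,0],[1,0.002,-0.0035,-0.078,0],[1,0.002,-0.0035,-0.086,0],[1,0.002,-0.0035,-0.088,0],[1,0.002,-0.0035,-0.088,0]]])

```text
t: 8.7
tool_pos: [0.6114, 0.0674, 0.0865]
orientation: [2.005, 2.418, 0.001]
force: [-0.4, -0.3, -0.5]
opening: 0.0616
```

Run:
```python
from h import *
c=cam('side');save(c,'s7.png')
cv2.imwrite('pics/s7c.png',cv2.resize(cv2.cvtColor(c['color'],cv2.COLOR_RGB2BGR)[110:300,270:440],None,fx=3,fy=3))
s=sensors.read_state();print(s['tool_pos'],s['force'],s['t'])
W=cloud(c).reshape(-1,3);d=W[:,:2]-LN;S=np.c_[d@[np.cos(psi),np.sin(psi)], d@[-np.sin(psi),np.cos(psi)],W[:,2]]
m=(S[:,1]>-.075)&(S[:,1]<-.045)&(abs(S[:,0])<.036)&(S[:,2]>.045)&(S[:,2]<.1);print(np.percentile(S[m],[1,99],axis=0))
```

```text
[0.61179956 0.06743392 0.08697953] [-0.07530684 -0.71813815 -0.96086153] 8.75
[[-0.03327644 -0.05943972  0.04583308]
 [ 0.03242505 -0.0463955   0.0995319 ]]
```

View pics/s7c.png

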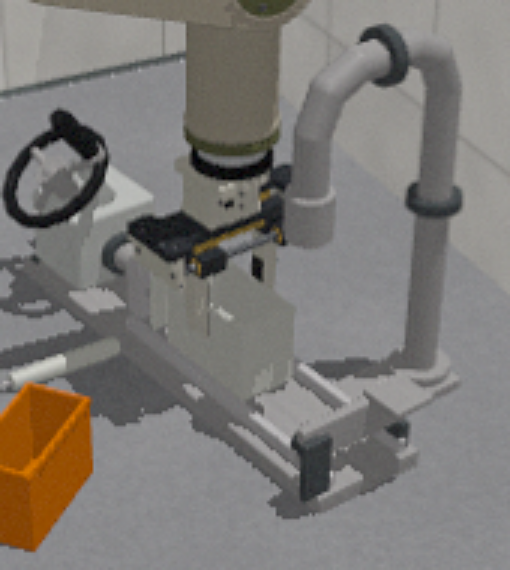

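Emit:
play_rows(series=[[[1,0,0,-0.002,0],[1,0,0,-0.003,0],[1,0,0,-0.004,0],[1,0,0,-0.004,0]]])

```text
t: 9.15
tool_pos: [0.6116, 0.0674, 0.083]
orientation: [2.005, 2.418, 0.001]
force: [-1.5, 0.1, 4.4]
opening: 0.0621
```

Emit:
play_rows(series=[[[-0.3,0,0,0,0],[-0.6,0,0,0,0],[-0.8,0,0,0,0],[-0.8,0,0,0,0],[-0.8,0,0,0,0],[-0.8,0,0,0.02,0],[-0.8,0,0,0.06,0],[-0.8,0,0,0.1,0]]])

```text
t: 9.95
tool_pos: [0.6101, 0.0673, 0.1818]
orientation: [-2.004, -2.416, 0.003]
force: [0.9, 0.3, 0.8]
opening: 0.0839
```

Emit:
play_rows(series=[[[-0.3,-0.02,0.02,0.05,0.15],[-0.3,-0.04,0.05,0.09,0.3],[-0.3,-0.06,0.09,0.12,0.45],[-0.3,-0.08,0.13,0.13,0.6],[-0.3,-0.1,0.16,0.13,0.75],[-0.3,-0.12,0.18,0.13,0.9],[-0.3,-0.13,0.18,0.13,1.05],[-0.3,-0.13,0.18,0.13,1.2]]])

```text
t: 10.75
tool_pos: [0.4798, 0.2485, 0.3123]
orientation: [0.276, 3.129, 0.0]
force: [0.7, 0.5, -0.7]
opening: 0.0606
```

Run:
```python
from h import *
for n in ('side','scene','wrist'):
    c=cam(n);save(c,n+'8.png'); np.savez(n+'8.npz',**c)
s=sensors.read_state();print(s['tool_pos'],s['orientation'],s['q'],s['force'],s['t'],s['opening'])
```

```text
[0.48106503 0.24748048 0.31198346] [2.94462826e-01 3.12752983e+00 6.86134111e-05] [ 3.80396932e-01 -4.93861288e-02  1.52963930e+00 -6.70420514e-05
  1.66111376e+00 -1.00265515e+00] [-0.11655123 -0.7768181   0.6404542 ] 10.9 0.0606191490418699
```

View pics/side8.png

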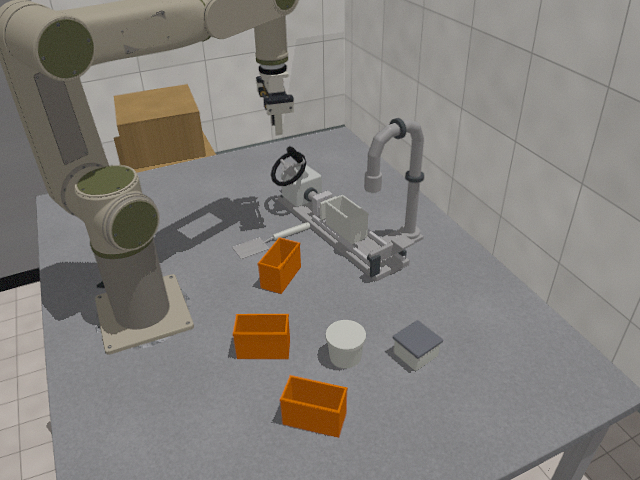

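View pics/wrist8.png

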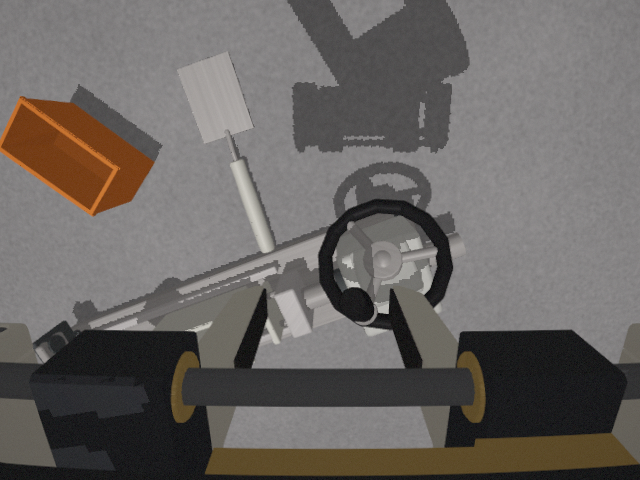

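View pics/scene8.png

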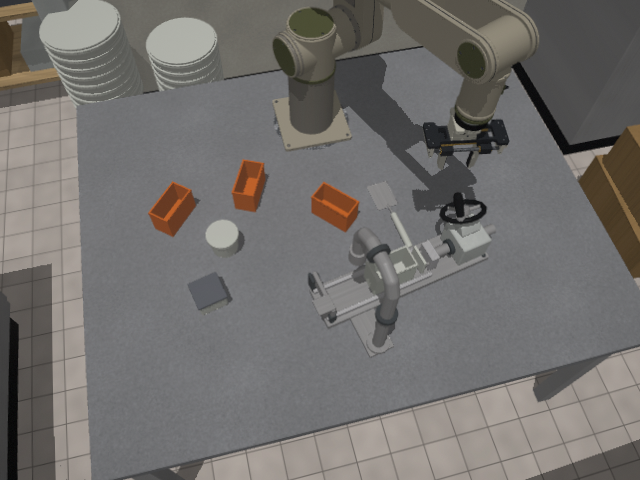

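Run:
```python
from h import *
from scipy.optimize import least_squares
a=np.radians(35); n=np.array([-np.sin(a),0,np.cos(a)]); e1=np.array([np.cos(a),0,np.sin(a)])
allQ=[]
def go(Q,name):
    h=Q@n;u=Q@e1;v=Q[:,1]
    m=(h>.134)&(h<.153)&(np.abs(np.hypot(u-.046,v-.2367)-.056)<.014)
    # torus surface fit: centre U,V,H ; R=.056 r=.007
    r=least_squares(lambda p:np.hypot(np.hypot(u[m]-p[0],v[m]-p[1])-.056,h[m]-p[2])-.007,[.046,.2367,.143],loss='soft_l1',f_scale=.002)
    U,V,H=r.x
    g=(h>H+.02)&(h<H+.07)&(np.hypot(u-U,v-V)<.08)
    r2=least_squares(lambda p:np.hypot(u[g]-U-.05*np.cos(p[0]),v[g]-V-.05*np.sin(p[0]))-.012,[-.7],loss='soft_l1',f_scale=.002)
    r3=least_squares(lambda p:np.hypot(u[g]-p[0],v[g]-p[1])-.012,[U+.037,V-.034],loss='soft_l1',f_scale=.002)
    ax=U*e1+(H+.045)*n;ax[1]=V
    hm=ax+.05*np.cos(r2.x[0])*e1;hm[1]=V+.05*np.sin(r2.x[0])
    print(name,m.sum(),g.sum(),'U,V,H',r.x.round(4),'ang',r2.x.round(3),'free',(r3.x-[U,V]).round(4),'htop',np.sort(h[g|(h>H+.02)])[-5:].round(4)-H,'axis',w(*ax).round(4),'handle',w(*hm).round(4))
for nme in('side','scene','wrist'):
    c=dict(np.load(nme+'8.npz'));W=cloud(c).reshape(-1,3);C=c['color'].reshape(-1,3);d=W[:,:2]-LN
    S=np.c_[d@[np.cos(psi),np.sin(psi)], d@[-np.sin(psi),np.cos(psi)],W[:,2]]
    m=(S[:,1]>.12)&(S[:,1]<.35)&(abs(S[:,0]+.05)<.1)&(S[:,2]>.1)&(S[:,2]<.24)&(C.max(1)<55)
    allQ.append(S[m]);go(S[m],nme)
    t=S[(abs(S[:,0])<.045)&(abs(S[:,1])<.08)&(S[:,2]>.098)&(S[:,2]<.115)]
    if len(t)>30:print('tub rim',np.percentile(t,[1,50,99],axis=0).round(4).tolist())
go(np.concatenate(allQ),'all')
```

```text
side 278 94 U,V,H [0.0434 0.2401 0.1414] ang [-0.649] free [ 0.0387 -0.0297] htop [0.07675898 0.07745898 0.07795898 0.07885898 0.07885898] axis [0.4966 0.2874 0.1776] handle [0.5343 0.2637 0.2005]
tub rim [[-0.0348, -0.059, 0.0981], [-0.0046, 0.0001, 0.103], [0.0332, 0.0662, 0.1082]]
scene 385 156 U,V,H [0.0426 0.2406 0.1405] ang [-0.678] free [ 0.0388 -0.0312] htop [0.07661644 0.07761644 0.07831644 0.07911644 0.08091644] axis [0.4964 0.2878 0.1763] handle [0.5336 0.2629 0.1987]
tub rim [[-0.033, -0.058, 0.098], [0.0054, 0.0266, 0.1033], [0.0329, 0.0639, 0.1099]]
wrist 4041 210 U,V,H [0.0452 0.2402 0.139 ] ang [-0.7] free [ 0.0379 -0.0319] htop [0.07852409 0.07852409 0.07862409 0.07892409 0.07892409] axis [0.4995 0.288  0.1766] handle [0.5362 0.2621 0.1986]
tub rim [[-0.0311, 0.0062, 0.098], [-0.0295, 0.0294, 0.1033], [0.0334, 0.0661, 0.1058]]
all 4704 463 U,V,H [0.045  0.2402 0.1391] ang [-0.694] free [ 0.0374 -0.0309] htop [0.08032706 0.08052706 0.08122706 0.08122706 0.08232706] axis [0.4993 0.288  0.1766] handle [0.5361 0.2624 0.1987]
```

Emit:
play_rows(series=[[[-0.3,0.03,0.008,0,0.13],[-0.3,0.054,0.0155,0,0.26],[-0.3,0.054,0.0155,-0.02,0.374],[-0.3,0.054,0.0155,-0.04,0.374],[-0.3,0.054,0.0155,-0.06,0.374],[-0.3,0.054,0.0155,-0.06,0.374]]], force=20)

```text
t: 11.5
tool_pos: [0.5338, 0.2619, 0.248]
orientation: [0.288, -3.122, 0.003]
force: [-0.3, -1.0, 0.4]
opening: 0.0604
```

Run:
```python
from h import *
for n in ('side','wrist'):
    c=cam(n);save(c,n+'9.png')
    if n=='side': cv2.imwrite('pics/s9c.png',cv2.resize(cv2.cvtColor(c['color'],cv2.COLOR_RGB2BGR)[70:250,220:400],None,fx=3,fy=3))
s=sensors.read_state();print(s['tool_pos'],s['orientation'],s['q'],s['force'],s['t'],s['opening'])
```

```text
[0.5351296  0.26254025 0.25187642] [ 2.91664620e-01 -3.12703172e+00  4.40777741e-04] [ 3.70104734e-01  1.13408319e-01  1.47166751e+00  3.75010213e-07
  1.55754419e+00 -1.38669752e+00] [0.67502644 0.00964164 0.79767118] 11.6 0.06031654583082772
```

View pics/wrist9.png

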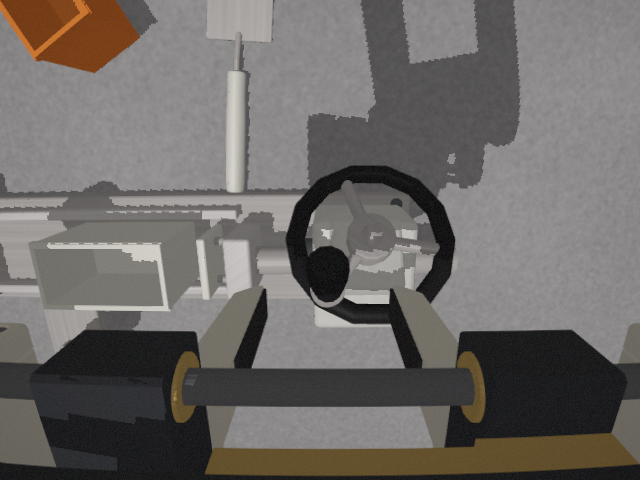

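View pics/s9c.png

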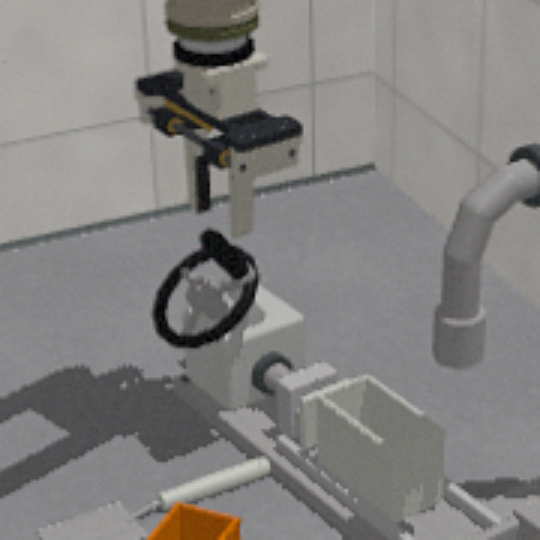

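Emit:
play_rows(series=[[[-0.3,0,0,-0.03,0],[-0.3,0,0,-0.058,0],[-0.3,0,0,-0.058,0],[1,0,0,-0.058,0],[1,0,0,-0.058,0],[1,0,0,-0.058,0],[1,0,0,-0.058,0],[1,0,0,-0.058,0]]], force=20)

```text
t: 12.4
tool_pos: [0.5355, 0.2629, 0.1948]
orientation: [-0.296, 3.126, 0.0]
force: [-0.1, -7.7, 2.9]
opening: 0.0254
```

Run:
```python
from h import *
for n in ('side','wrist'):
    c=cam(n);save(c,n+'10.png')
    if n=='side': cv2.imwrite('pics/s10c.png',cv2.resize(cv2.cvtColor(c['color'],cv2.COLOR_RGB2BGR)[70:250,220:400],None,fx=3,fy=3))
s=sensors.read_state();print(s['tool_pos'],s['force'],s['t'],s['opening'])
```

```text
[0.53557334 0.26275601 0.19481928] [-0.4633266  -1.5481301   4.65516913] 12.5 0.02351387859244841
```

View pics/s10c.png

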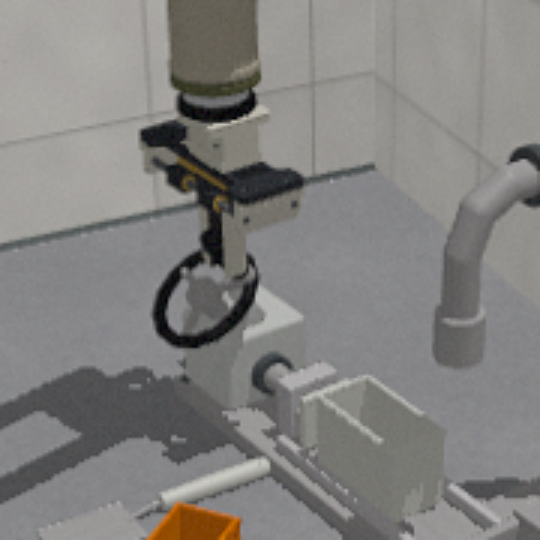

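```bash
cat > circ.py <<'E'
from h import *
a=np.radians(35); e1=np.array([np.cos(a),0,np.sin(a)])
def off(phi): 
    p=.05*(np.cos(phi)*e1+np.sin(phi)*np.array([0,1,0])); return w(*p)-np.array([LN[0],LN[1],0])
def rows(phi0,dphi,n=8):
    for k in range(1,n+1): print((off(phi0-dphi*k/n)-off(phi0)).round(4).tolist())
E
python3 - <<'E'
from circ import *
rows(-.69,np.pi); print(); rows(-.69-np.pi,np.pi)
E
```

```text
[-0.0099, -0.0144, -0.0087]
[-0.0239, -0.0228, -0.0194]
[-0.0399, -0.0238, -0.0305]
[-0.0554, -0.0173, -0.0404]
[-0.0681, -0.0043, -0.0474]
[-0.0761, 0.0132, -0.0507]
[-0.0781, 0.0326, -0.0495]
[-0.0739, 0.0509, -0.0442]

[0.0099, 0.0144, 0.0087]
[0.0239, 0.0228, 0.0194]
[0.0399, 0.0238, 0.0305]
[0.0554, 0.0173, 0.0404]
[0.0681, 0.0043, 0.0474]
[0.0761, -0.0132, 0.0507]
[0.0781, -0.0326, 0.0495]
[0.0739, -0.0509, 0.0442]
```

Emit:
play_rows(series=[[[1,-0.01,-0.0145,-0.0085,0],[1,-0.024,-0.023,-0.0195,0],[1,-0.04,-0.024,-0.0305,0],[1,-0.0555,-0.0175,-0.0405,0],[1,-0.068,-0.0045,-0.0475,0],[1,-0.076,0.013,-0.0505,0],[1,-0.078,0.0325,-0.0495,0],[1,-0.074,0.051,-0.044,0]]])

```text
t: 13.3
tool_pos: [0.4612, 0.3136, 0.1503]
orientation: [-0.296, 3.127, -0.003]
force: [9.2, -11.5, 8.4]
opening: 0.0236
```

```bash
cat > chk.py <<'E'
import sys
from h import *
s=sensors.read_state();print(s['tool_pos'],s['force'],s['wrist_torque'],s['t'],s['opening'])
tag=sys.argv[1]
for n in ('side','scene'):
    c=cam(n);save(c,n+tag+'.png')
    im=cv2.cvtColor(c['color'],cv2.COLOR_RGB2BGR)
    if n=='side': cv2.imwrite('pics/s%sc.png'%tag,cv2.resize(im[100:290,240:430],None,fx=3,fy=3))
    else: cv2.imwrite('pics/c%sc.png'%tag,cv2.resize(im[180:340,300:500],None,fx=3.5,fy=3.5))
    W=cloud(c).reshape(-1,3);d=W[:,:2]-LN;S=np.c_[d@[np.cos(psi),np.sin(psi)], d@[-np.sin(psi),np.cos(psi)],W[:,2]]
    m=(abs(S[:,0])<.033)&(S[:,2]>.055)&(S[:,2]<.125)&(S[:,1]<.2)&(S[:,1]>-.2)
    H=np.histogram(S[m&(S[:,2]<.092)&(S[:,2]>.073),1],np.arange(-.2,.2,.004))
    print(n,[(round(float(x)*1000),int(k)) for k,x in zip(*H) if k>3])
    t=S[m&(S[:,2]>.098)]
    if len(t): print('tub rim',np.percentile(t,[1,50,99],axis=0).round(4).tolist())
E
python3 chk.py 11
```

```text
[0.46119174 0.31355269 0.15029864] [  9.20111861 -11.50393787   8.41078995] [-2.24786398 -1.55355966 -0.04442574] 13.3 0.02361064353243239
side [(-196, 11), (-192, 57), (-188, 22), (-184, 11), (-180, 4), (-64, 25), (-60, 56), (-56, 21), (-52, 4), (-48, 5), (-44, 6), (-36, 6), (-32, 8), (-28, 10), (-24, 8), (-20, 8), (-16, 11), (-12, 8), (-8, 11), (-4, 9), (0, 7), (4, 12), (12, 12), (16, 8), (20, 4), (24, 10), (28, 7), (32, 11), (36, 8), (40, 8), (44, 11), (48, 8), (52, 20), (56, 28), (60, 18), (80, 10), (84, 12), (88, 19), (92, 18), (96, 13), (100, 18), (104, 8), (180, 4), (184, 8), (188, 7), (192, 35)]
tub rim [[-0.0326, -0.1937, 0.0981], [0.0039, 0.004, 0.1027], [0.032, 0.1995, 0.1095]]
scene [(-196, 18), (-192, 17), (-188, 18), (-184, 10), (-64, 47), (-60, 4), (-56, 5), (-52, 7), (-48, 8), (-44, 7), (-40, 6), (-36, 5), (12, 4), (16, 9), (20, 7), (24, 6), (28, 8), (32, 10), (36, 8), (40, 8), (44, 5), (48, 7), (52, 42), (56, 7), (60, 4), (76, 5), (80, 56), (84, 30), (88, 39), (92, 23), (96, 38), (100, 25), (104, 11), (180, 5), (184, 8), (188, 15), (192, 59)]
tub rim [[-0.0322, -0.1958, 0.0981], [0.0074, 0.0315, 0.1024], [0.0325, 0.1997, 0.1093]]
```

View pics/s11c.png

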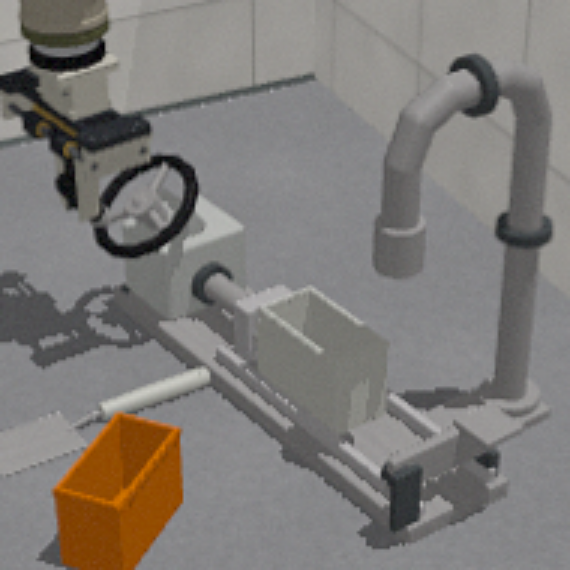

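View pics/c11c.png

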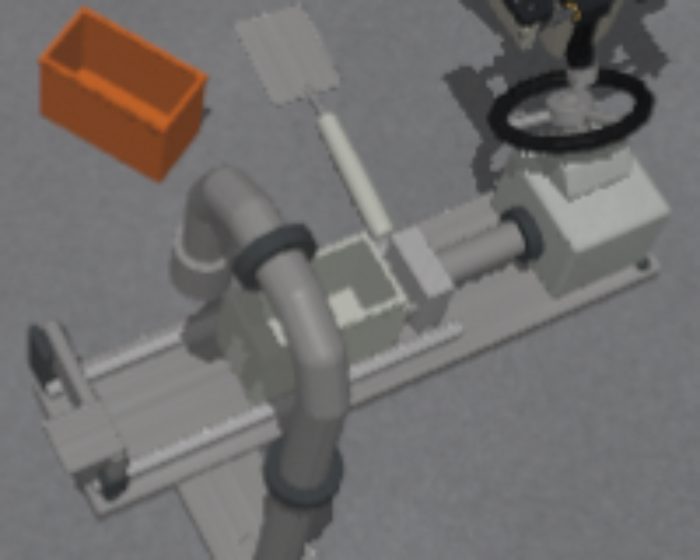

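Emit:
play_rows(series=[[[1,0.01,0.0145,0.0085,0],[1,0.024,0.0225,0.0195,0],[1,0.04,0.0235,0.0305,0],[1,0.0555,0.017,0.0405,0],[1,0.068,0.004,0.0475,0],[1,0.076,-0.0135,0.0505,0],[1,0.078,-0.033,0.0495,0],[1,0.074,-0.051,0.044,0]]])

```text
t: 14.2
tool_pos: [0.5358, 0.2626, 0.1949]
orientation: [-0.297, 3.126, 0.003]
force: [-7.1, 6.3, 1.2]
opening: 0.0233
```

Emit:
play_rows(series=[[[1,-0.01,-0.0145,-0.0085,0],[1,-0.024,-0.023,-0.0195,0],[1,-0.039,-0.024,-0.0305,0],[1,-0.0545,-0.0175,-0.0405,0],[1,-0.067,-0.005,-0.047,0],[1,-0.075,0.012,-0.05,0],[1,-0.077,0.0315,-0.049,0],[1,-0.073,0.05,-0.0435,0]]])

```text
t: 15.0
tool_pos: [0.4607, 0.3119, 0.1497]
orientation: [0.296, -3.125, 0.003]
force: [3.0, -9.7, 7.4]
opening: 0.0234
```

```bash
python3 chk.py 12
```

```text
[0.46071372 0.3119455  0.14971924] [ 3.00461237 -9.66368391  7.40261421] [-1.66060266e+00 -5.90469121e-01  9.00563244e-04] 15.0 0.023430613750254504
side [(-196, 26), (-192, 47), (-188, 19), (-184, 12), (-124, 14), (-120, 58), (-116, 22), (-112, 6), (-108, 4), (-104, 7), (-100, 5), (-96, 7), (-92, 9), (-88, 5), (-84, 12), (-80, 12), (-76, 8), (-72, 10), (-68, 10), (-64, 11), (-60, 11), (-56, 6), (-52, 14), (-48, 12), (-44, 12), (-40, 7), (-36, 11), (-32, 7), (-28, 8), (-24, 7), (-20, 9), (-16, 11), (-12, 8), (-8, 20), (-4, 39), (0, 13), (20, 10), (24, 17), (28, 18), (32, 16), (36, 20), (40, 22), (44, 9), (48, 4), (180, 6), (184, 5), (188, 12), (192, 31)]
tub rim [[-0.0327, -0.1965, 0.0981], [0.0046, -0.058, 0.1026], [0.0325, 0.1995, 0.1085]]
scene [(-196, 17), (-192, 17), (-188, 20), (-184, 12), (-124, 41), (-120, 7), (-116, 5), (-112, 4), (-108, 12), (-104, 7), (-100, 9), (-96, 11), (-92, 6), (-88, 8), (-84, 10), (-80, 7), (-76, 8), (-72, 6), (-68, 6), (-64, 11), (-60, 9), (-56, 9), (-52, 7), (-48, 7), (-44, 5), (-40, 6), (-36, 5), (20, 44), (24, 39), (28, 30), (32, 26), (36, 38), (40, 30), (44, 14), (180, 8), (184, 12), (188, 9), (192, 55)]
tub rim [[-0.0324, -0.1971, 0.0981], [0.0112, -0.0881, 0.1026], [0.0325, 0.1994, 0.1089]]
```

View pics/s12c.png

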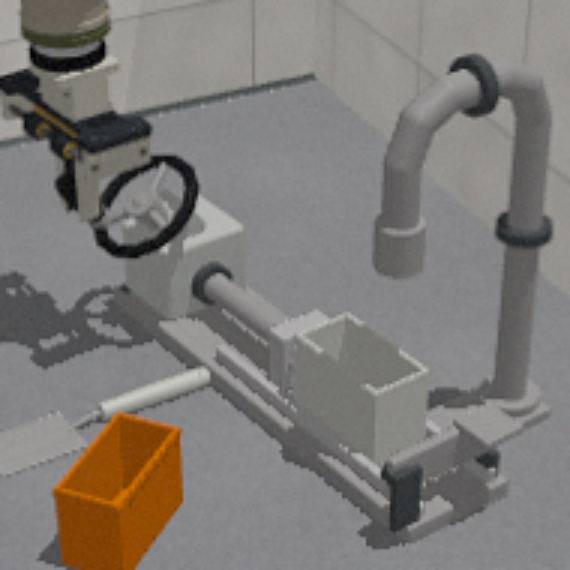

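Emit:
play_rows(series=[[[1,0.01,0.0145,0.0085,0],[1,0.024,0.0225,0.0195,0],[1,0.04,0.0235,0.0305,0],[1,0.055,0.017,0.04,0],[1,0.067,0.004,0.047,0],[1,0.075,-0.013,0.05,0],[1,0.077,-0.0325,0.049,0],[1,0.073,-0.05,0.0435,0]]])

```text
t: 15.9
tool_pos: [0.5356, 0.262, 0.1947]
orientation: [-0.296, 3.127, 0.002]
force: [-7.9, 7.4, 1.2]
opening: 0.0234
```

Emit:
play_rows(series=[[[1,-0.0047,-0.0078,-0.0041,0],[1,-0.01,-0.0145,-0.0085,0],[1,-0.0168,-0.0195,-0.014,0],[1,-0.024,-0.023,-0.0195,0],[1,-0.0315,-0.0242,-0.025,0],[1,-0.039,-0.024,-0.0305,0],[1,-0.047,-0.0215,-0.0355,0],[1,-0.0545,-0.0175,-0.0405,0]]])

```text
t: 16.7
tool_pos: [0.48, 0.2443, 0.1539]
orientation: [0.296, -3.127, 0.002]
force: [-5.3, -1.7, 13.1]
opening: 0.0235
```

```bash
python3 chk.py 13
```

```text
[0.47997052 0.24433763 0.15394625] [-5.27476204 -1.72740672 13.1326617 ] [-0.26956116  0.87300975  0.01338126] 16.7 0.02353058506034496
side [(-196, 19), (-192, 47), (-188, 21), (-184, 14), (-168, 25), (-164, 59), (-160, 12), (-156, 4), (-152, 7), (-148, 7), (-144, 6), (-140, 8), (-136, 9), (-132, 6), (-128, 11), (-124, 13), (-120, 10), (-116, 11), (-112, 13), (-108, 11), (-104, 12), (-100, 7), (-96, 10), (-92, 5), (-88, 9), (-84, 14), (-80, 7), (-76, 12), (-72, 10), (-68, 11), (-64, 7), (-60, 10), (-56, 10), (-52, 24), (-48, 37), (-44, 12), (-24, 15), (-20, 21), (-16, 23), (-12, 19), (-8, 16), (-4, 20), (0, 8), (4, 4), (180, 7), (184, 6), (188, 11), (192, 30)]
tub rim [[-0.0327, -0.1957, 0.098], [0.0004, -0.1011, 0.1028], [0.0327, 0.1993, 0.1088]]
scene [(-196, 18), (-192, 24), (-188, 17), (-184, 15), (-168, 40), (-164, 5), (-156, 9), (-152, 9), (-148, 7), (-144, 7), (-140, 10), (-136, 6), (-132, 7), (-128, 8), (-124, 10), (-120, 9), (-116, 6), (-112, 7), (-108, 10), (-104, 8), (-100, 8), (-96, 11), (-92, 5), (-88, 8), (-84, 6), (-80, 7), (-76, 8), (-72, 11), (-68, 4), (-64, 8), (-60, 5), (-56, 8), (-52, 42), (-44, 4), (-40, 9), (180, 11), (184, 6), (188, 10), (192, 52)]
tub rim [[-0.0322, -0.1971, 0.0982], [0.007, -0.1023, 0.1032], [0.0329, 0.1995, 0.1107]]
```

View pics/c13c.png

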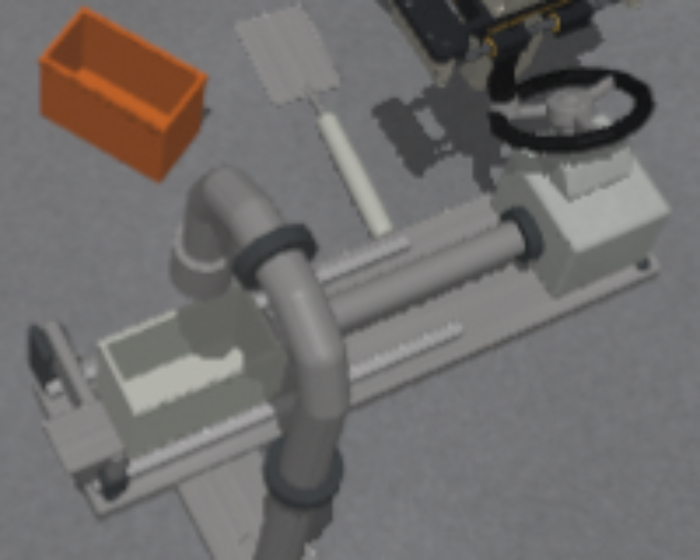

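Run:
```python
from circ import *
rows(-.69-np.pi/2,np.pi/2); print(); rows(-.69-np.pi,.6,4);print(off(-.69-np.pi)-off(-.69-np.pi/2))
```

```text
[-0.0068, 0.0058, -0.004]
[-0.0127, 0.013, -0.0071]
[-0.0174, 0.0213, -0.0092]
[-0.0207, 0.0305, -0.0103]
[-0.0225, 0.0401, -0.0103]
[-0.0227, 0.0499, -0.0092]
[-0.0213, 0.0593, -0.007]
[-0.0184, 0.0682, -0.0039]

[0.0032, 0.0061, 0.003]
[0.0071, 0.0115, 0.0064]
[0.0117, 0.016, 0.0101]
[0.0169, 0.0197, 0.0142]
[-0.01843921  0.06815475 -0.00386329]
```

Emit:
play_rows(series=[[[1,-0.0065,0.006,-0.004,0],[1,-0.0125,0.013,-0.007,0],[1,-0.017,0.021,-0.009,0],[1,-0.0205,0.03,-0.01,0],[1,-0.022,0.0395,-0.01,0],[1,-0.0225,0.049,-0.009,0],[1,-0.021,0.0585,-0.0065,0],[1,-0.0185,0.0675,-0.0035,0]]])

```text
t: 17.6
tool_pos: [0.4609, 0.3118, 0.1497]
orientation: [0.297, -3.125, 0.004]
force: [-3.7, -6.2, 10.6]
opening: 0.0234
```

```bash
python3 chk.py 14
```

```text
[0.46085993 0.31182136 0.14970192] [-3.74862697 -6.15665784 10.5638582 ] [-1.21549682  0.5846535  -0.04244292] 17.6 0.02340440876443522
side [(-196, 17), (-192, 59), (-188, 8), (-184, 14), (-180, 15), (-176, 9), (-172, 6), (-164, 6), (-160, 6), (-156, 7), (-152, 7), (-148, 8), (-144, 10), (-140, 13), (-136, 13), (-132, 10), (-128, 11), (-124, 13), (-120, 11), (-116, 6), (-112, 9), (-108, 11), (-104, 12), (-100, 12), (-96, 7), (-92, 12), (-88, 10), (-84, 10), (-80, 10), (-76, 11), (-72, 8), (-68, 16), (-64, 40), (-60, 16), (-56, 5), (-40, 6), (-36, 28), (-32, 24), (-28, 16), (-24, 15), (-20, 20), (-16, 16), (-12, 7), (180, 7), (184, 4), (188, 7), (192, 31)]
tub rim [[-0.0327, -0.1947, 0.0981], [0.0041, -0.1118, 0.1026], [0.0319, 0.1995, 0.1086]]
scene [(-196, 18), (-192, 21), (-188, 17), (-184, 22), (-180, 5), (-176, 4), (-172, 9), (-168, 8), (-164, 11), (-160, 6), (-156, 7), (-152, 10), (-148, 11), (-144, 5), (-140, 9), (-136, 6), (-132, 6), (-128, 11), (-124, 8), (-120, 7), (-116, 8), (-112, 8), (-108, 9), (-104, 7), (-100, 5), (-96, 11), (-92, 7), (-88, 7), (-84, 10), (-80, 5), (-76, 9), (-72, 7), (-68, 27), (-64, 23), (-60, 4), (-56, 13), (-40, 40), (-36, 25), (-32, 9), (180, 6), (184, 4), (188, 10), (192, 60)]
tub rim [[-0.0317, -0.1947, 0.0981], [0.0059, -0.1109, 0.1032], [0.0328, 0.1995, 0.1103]]
```

View pics/s14c.png

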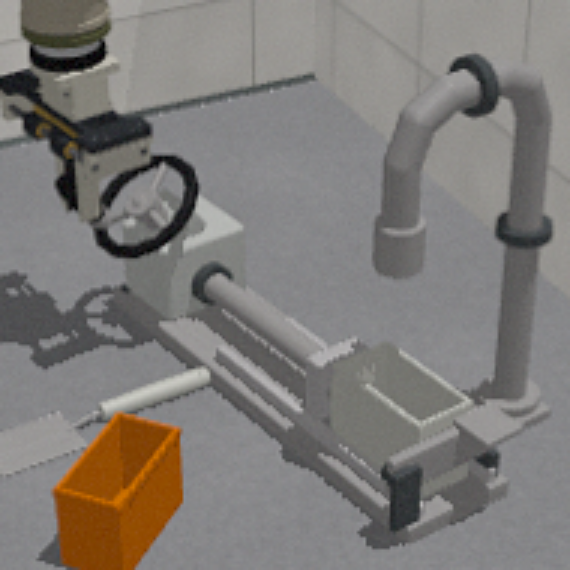

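Emit:
play_rows(series=[[[1,0.003,0.006,0.003,0],[1,0.007,0.0115,0.0065,0],[1,0.0115,0.016,0.01,0],[1,0.0155,0.019,0.013,0],[1,0.0155,0.019,0.013,0],[1,0.0155,0.019,0.013,0]]])

```text
t: 18.3
tool_pos: [0.4766, 0.3313, 0.163]
orientation: [0.297, -3.126, 0.001]
force: [-6.3, -2.5, 8.2]
opening: 0.0232
```

Run:
```python
from h import *
from scipy.optimize import least_squares
s=sensors.read_state();print(s['tool_pos'],s['force'],s['t'])
def prof(c,nm):
    W=cloud(c).reshape(-1,3);d=W[:,:2]-LN;S=np.c_[d@[np.cos(psi),np.sin(psi)], d@[-np.sin(psi),np.cos(psi)],W[:,2]]
    m=(abs(S[:,0])<.028)&(S[:,2]>.072)&(S[:,2]<.11)&(S[:,1]<.15)&(S[:,1]>-.2)
    H=np.histogram(S[m,1],np.arange(-.2,.15,.002)); print(nm,[(round(float(x)*1000),int(k)) for k,x in zip(*H) if k>2 and (x>-.08)])
    m&=S[:,2]<.09
    H=np.histogram(S[m,1],np.arange(-.2,.15,.002)); print('  low',[(round(float(x)*1000),int(k)) for k,x in zip(*H) if k>2 and (x>-.08)])
prof(dict(np.load('sc.npz')),'scene init');prof(dict(np.load('sd.npz')),'side init')
for n in('scene','side'):
    c=cam(n);save(c,n+'15.png');np.savez(n+'15.npz',**c);prof(c,n)
    im=cv2.cvtColor(c['color'],cv2.COLOR_RGB2BGR)
    if n=='side': cv2.imwrite('pics/s15c.png',cv2.resize(im[190:280,320:420],None,fx=6,fy=6))
    else: cv2.imwrite('pics/c15c.png',cv2.resize(im[220:330,300:420],None,fx=5,fy=5))
```

```text
[0.47657451 0.33128991 0.16303968] [-6.28134935 -2.52972022  8.23533989] 18.3
scene init [(84, 4), (86, 28), (88, 20), (90, 15), (92, 12), (94, 8), (108, 3), (110, 20), (112, 25), (114, 18), (116, 14), (118, 11), (120, 13), (122, 11), (124, 16), (126, 18), (128, 8), (130, 19), (132, 7), (134, 9), (136, 6)]
  low [(84, 4), (86, 28), (88, 18), (90, 15), (92, 12), (94, 8), (110, 20), (112, 24), (114, 18), (116, 14), (118, 11), (120, 13), (122, 11), (124, 15), (126, 16), (128, 8), (130, 18), (132, 6), (134, 9), (136, 6)]
side init [(84, 3), (86, 11), (88, 18), (90, 20), (92, 12), (94, 8), (96, 4), (98, 3), (110, 13), (112, 17), (114, 15), (116, 15), (118, 14), (120, 7), (122, 5), (124, 8), (126, 5), (128, 7), (130, 6), (132, 8), (134, 9)]
  low [(84, 3), (86, 10), (88, 18), (90, 20), (92, 12), (94, 8), (96, 4), (98, 3), (110, 13), (112, 17), (114, 15), (116, 14), (118, 14), (120, 7), (122, 5), (124, 8), (126, 5), (128, 7), (130, 6), (132, 8), (134, 9)]
scene [(-80, 4), (-70, 3), (-68, 10), (-66, 55), (-64, 22), (-62, 8), (-56, 4), (-54, 5), (-46, 6), (-44, 25), (-42, 20), (-40, 11), (-38, 17), (-36, 14), (-34, 8), (-32, 8)]
  low [(-68, 5), (-66, 24), (-64, 3), (-56, 4), (-54, 5), (-46, 4), (-44, 25), (-42, 18), (-40, 11), (-38, 17), (-36, 12), (-34, 8), (-32, 8)]
side [(-76, 6), (-72, 4), (-70, 5), (-68, 8), (-66, 25), (-64, 45), (-62, 27), (-60, 13), (-58, 7), (-42, 3), (-40, 8), (-38, 10), (-36, 4), (-34, 9), (-32, 9), (-30, 8), (-28, 6), (-26, 6), (-24, 9), (-22, 9), (-20, 11)]
  low [(-76, 3), (-72, 3), (-68, 6), (-66, 12), (-64, 19), (-62, 10), (-60, 3), (-58, 3), (-42, 3), (-40, 8), (-38, 10), (-36, 4), (-34, 9), (-32, 9), (-30, 7), (-28, 6), (-26, 6), (-24, 9), (-22, 9), (-20, 11)]
```

View pics/s15c.png

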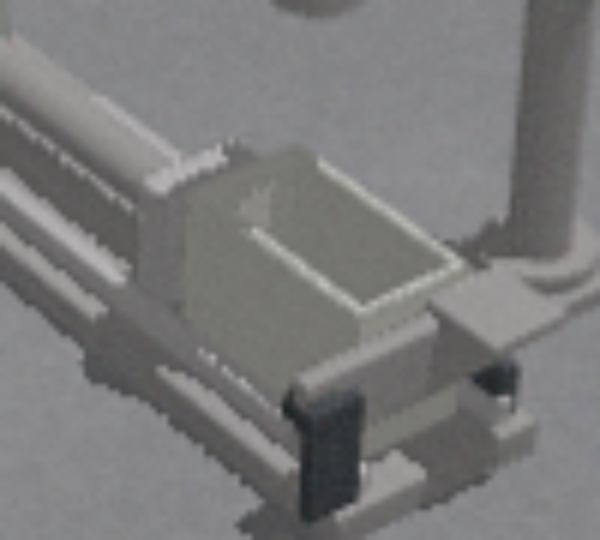

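View pics/c15c.png

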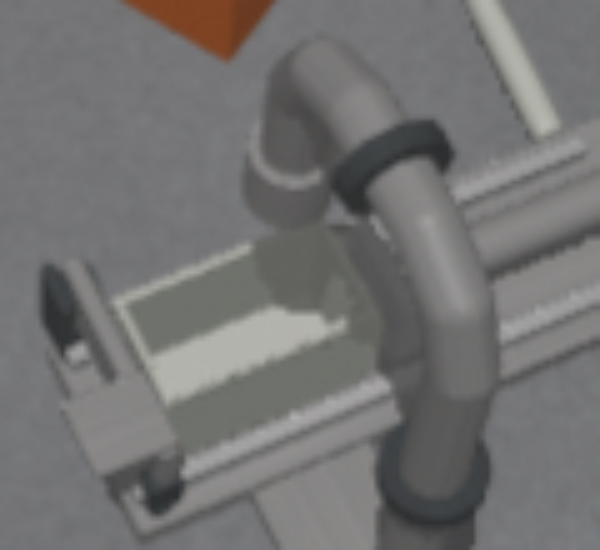

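Emit:
play_rows(series=[[[0.6,0,0,0,0],[0.2,0,0,0,0],[-0.2,0,0,0,0],[-0.2,0,0,0,0],[-0.2,0,0,0,0],[-0.2,0,0,0.02,0],[-0.2,0,0,0.06,0],[-0.2,0,0,0.11,0]]])

```text
t: 19.2
tool_pos: [0.4763, 0.331, 0.2713]
orientation: [0.296, -3.123, 0.004]
force: [1.0, 0.8, -0.4]
opening: 0.056
```

Emit:
play_rows(series=[[[-0.2,-0.03,0.02,0.04,0],[-0.2,-0.06,0.04,0.06,0],[-0.2,-0.08,0.06,0.06,0],[-0.2,-0.08,0.06,0.06,0],[-0.2,-0.08,0.06,0.06,0]]])

```text
t: 19.7
tool_pos: [0.3973, 0.392, 0.3326]
orientation: [0.299, -3.127, 0.001]
force: [0.0, 0.8, -0.4]
opening: 0.0559
```

Run:
```python
from h import *
s=sensors.read_state();print(s['tool_pos'],s['force'],s['t'],s['opening'])
def prof(c,nm):
    W=cloud(c).reshape(-1,3);d=W[:,:2]-LN;S=np.c_[d@[np.cos(psi),np.sin(psi)], d@[-np.sin(psi),np.cos(psi)],W[:,2]]
    m=(abs(S[:,0])<.028)&(S[:,2]>.072)&(S[:,2]<.09)&(S[:,1]<.15)&(S[:,1]>-.2)
    H=np.histogram(S[m,1],np.arange(-.2,.15,.002)); print('  low',[(round(float(x)*1000),int(k)) for k,x in zip(*H) if k>2 and (x>-.08)])
    t=S[(abs(S[:,0])<.045)&(S[:,1]>-.178)&(S[:,1]<-.05)&(S[:,2]>.1)&(S[:,2]<.112)];print('rim',np.percentile(t,[1,50,99],axis=0).round(4).tolist())
    m=(S[:,1]>-.194)&(S[:,1]<-.178)&(S[:,0]>-.05)&(S[:,0]<.06)&(S[:,2]>.08)&(S[:,2]<.14)
    for y in (-.03,-.01): k=m&(abs(S[:,0]-y)<.01);print('flag top',y,np.percentile(S[k,2],[50,90]).round(4))
for n in('scene','side'):
    c=cam(n);save(c,n+'16.png');prof(c,n)
```

```text
[0.39734452 0.39199504 0.33261338] [ 0.03697499  0.81517817 -0.41444068] 19.7 0.05587091532104741
  low [(-66, 27), (-64, 5), (-54, 8), (-46, 3), (-44, 26), (-42, 20), (-40, 12), (-38, 19), (-36, 12), (-34, 14), (-32, 3), (34, 3)]
rim [[-0.0326, -0.1778, 0.1002], [0.0119, -0.1145, 0.1038], [0.034, -0.061, 0.1092]]
flag top -0.03 [0.0889 0.0961]
flag top -0.01 [0.0911 0.1026]
  low [(-72, 3), (-66, 4), (-64, 12), (-62, 20), (-60, 8), (-42, 10), (-38, 7), (-36, 6), (-34, 9), (-32, 13), (-30, 4), (-28, 7), (-26, 7), (-24, 9), (-22, 9), (-20, 8), (-14, 3)]
rim [[-0.0344, -0.1775, 0.1002], [-0.0093, -0.1125, 0.1038], [0.0331, -0.0587, 0.1083]]
flag top -0.03 [0.0898 0.1038]
flag top -0.01 [0.0904 0.1044]
```

View pics/side16.png

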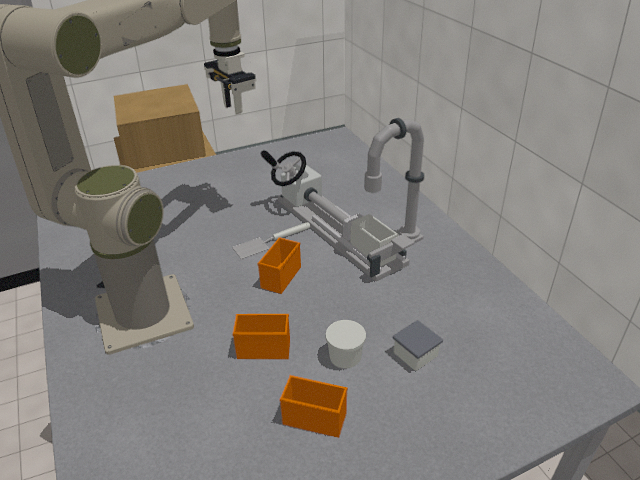

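View pics/scene16.png

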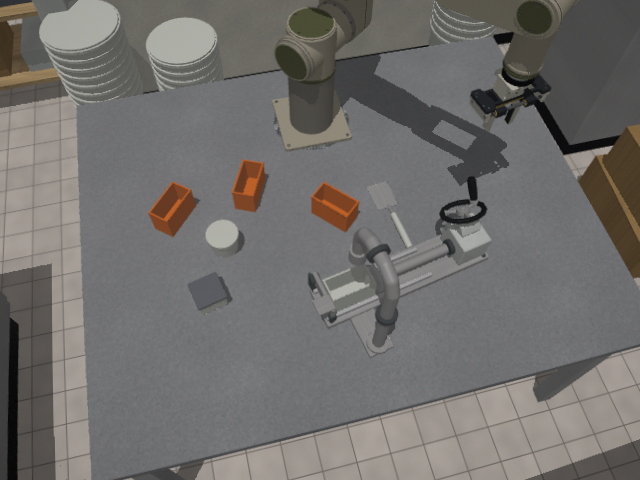

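```bash
python3 -c "
from plant import robot,sensors
print(robot.close_job())"
```

```text
the job is handed in; nothing more can be done
None
```

I handed the job in at about 20 s with every step done; the simulator gave no verdict, so this rests on my own checks.

- **Flag:** I pushed it down by its pad until it hit its stop (about 19 N upward). In the last images its arm top is level at about 90 mm.
- **Tub:** I gripped the white open tub across its 62 mm width, set it between the rails near y = +3 mm of the lane and let go. It measured centred in the lane to about 1–2 mm and upright.
- **Handwheel:** I wound it about 2.6 turns clockwise by the handle, then released it and backed off. The head block did not move back.

**Final measurements:** the tub's back rim is at about y = −60 mm, which matches it touching the flag. The head block's front is at about −44.5 mm. With 24 mm between block and plate face when free, that puts the plate about 7.5 mm pressed back, good to about 2 mm. The 155 mm of travel worked out from the turns agrees, giving about 8 mm.

**Not measured or slightly off:**
- I could not measure the contact forces between the plate, tub and flag.
- The two cameras disagree by 2–4 mm on the head block's edge.
- At the start the plate face measured at about y = 86 mm, not the 95 mm given for fully back, so the wheel was probably not quite at zero.

The round and square tubs and the spatula look unmoved in the images, and the spout was not touched as far as I could see.

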